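# Gauge the bore of a brass casting

## Robot

A 6-joint arm with a two-finger parallel gripper is mounted at the origin on the work surface. World frame = base frame: x ahead of the robot, y to its left, z up, the work surface at z = 0. Lengths are in mm, angles in rad, forces in N, time in s.
With the tool pointing down it reaches from about 350 to 875 mm from the base axis. Payload 4.2 kg.
Tool frame: the origin (TCP) lies midway between the tips of the shut fingers; the grasp point (between the pads) lies 19 mm behind it; z points along the fingers, y is the direction in which the jaws open and shut (so a half turn about z gives the same grasp; the last joint's range is limited). The gripper opens to 85 mm and grips with 20 to 120 N. Pads are 22 mm wide; open, the fingers measure 114 mm over their backs; the gripper's body (76 mm by 85 mm) begins 54 mm behind the grasp point. The pads swing forward as they close: fully open they stand 13 mm farther back than shut.
Start: joints at [1.566, 0.385, 0.008, 0, -1.194, -0.259], TCP at [162.937, 603.366, 231.312] pointing down, gripper open.
Joint ranges: [-3.14, 3.14], [-1.21, 2.06], [-1.07, 1.41], [-3.16, 2.05], [-2.99, -0.16], [-3.1, 3.1]. Speed limits (rad/s): [2.79, 2.79, 3.14, 3.14, 3.14, 3.14].

## Interface

Orientations are given as a unit quaternion [x, y, z, w].
In Python, from bench import arm gives the robot as it stands.
- The arm moves only by the tool send_rows, never from a script. Its arguments are lists of equal length, an entry for each row: "translation": the shift along the tool's x, y, z in mm, a list of three; "dr": the turn, a rotation vector about the tool's x, y, z in degrees, a list of three; "grip": the finger opening in mm, from 0 to 85.4. In form: {"translation": [[dx, dy, dz], ...], "dr": [[ax, ay, az], ...], "grip": [grip, ...]}. A call has exactly 5 rows; each row shifts and turns the commanded pose from where the row before left it, along the tool's axes as they then stand; what a row does not reach is not made up. A row lasts 1/8 s, in which the tool goes at most 62.5 mm and 10.7 degrees, less where a joint would pass 70% of its speed; a pose out of reach is approached as far as the arm can. A call with a gripper value outside its range is refused whole. The fingers move at their own pace and stop on an object; the grip force is fixed at half the most. Time passes only in rows, so rows that do not move let the fingers close, or fill a call up. It gives the time, the measured TCP pose, the force and the opening at its end, in the units of the state.
- arm.read_state(): the state, without advancing time (a new reading comes with each control period).
- arm.get_image(name): name is "side" or "top" or "wrist"; returns the picture (420x560x3 uint8, red, green, blue); there is no depth.
- arm.camera_info(name): a dict with "fx", "fy", "cx", "cy" (pixels), "D" ([k1, k2, p1, p2, k3] as OpenCV has them; the pictures are not rectified), "cam_to_world" (4x4, takes a point from camera to world coordinates). Camera axes: x right, y down, z forward; pixel columns grow to the right and rows downward; lengths in mm; the calibration is good to about 2 mm. A picture is of the moment at which its call begins: read the wrist's pose just before it. camera_info takes no time and is no camera call; for the wrist camera it gives the pose at the moment of the call.
- arm.job_done(): hands the job in, once; it reports no verdict.
Trained networks look in the newest picture that a camera, given by its name, has taken for a name from the list of things; names that differ only in an ending like _2 or _b are one class to them, and where a whole thing is asked for, a point or a joint stands for the part that bears it (a point fixed in the world has none). Each returns a list of dicts, best first, with "confidence" (0 to 1); they miss things now and then, are a little off and sometimes report something else, mostly with a low value. They report only what shows in the picture. A call takes as long as a camera call. They do not tell look-alikes from the thing itself.
- arm.search_frame(thing, camera): "xyz" ([x, y, z] in mm, in world coordinates, good to about 4 mm: the middle of the surface that is visible of it).
- arm.place_of(thing, camera): "xyz" ([x, y, z] in mm, in world coordinates, good to about 4 mm: a listed point, or the origin of a listed thing).
The state is a dict: "clock": time; "joints": joint angles; "joint_vel": joint speeds; "joint_efforts": joint torques, N m; "position": TCP position; "ee_rot": TCP orientation; "contact_force": force on the tool from outside, world axes, zero at the start; "wrist_torque": the same for the moment, N m; "gripper_width": finger opening in mm.
Only numpy, scipy, OpenCV 4.12 (cv2) and the standard library are available. Lean on these libraries where they do the work, as an engineer would, in place of code of your own. Each camera call takes 0.05 s, during which the arm holds its last target.

## Task

Slide the shutter plate up out of the fixture and stand it in the slot of the wooden rack, let go. Then take the gauge from its cradle, push its rod into the sloping guide tube until the collar stops against the mouth and keep it there for a moment, draw it out, and finish still holding the gauge level and still in the air with its tip just above the middle of the white tile (two or three centimetres), touching nothing else. Leave the other things on the bench where they are.

Things in the scene. Friction and masses are not known exactly. Their poses are not given: they have to be found in the camera images.
- fixture: Checking fixture fixed to the bench: steel base 200 x 100 x 12 mm, brass casting, sloping guide tube, and two grooved posts (tops 125 mm above the bench) that hold the shutter upright before the tube's mouth. Origin on the bench under the base; the mouth faces its +x; z up. Shutter slot across y at x = 66 mm, sill 60 mm above the bench, grooves 8 mm wide, posts' outer faces at y = +-41 mm
- guide: The guide tube of the fixture: outer diameter 28 mm, bore 16 mm, 100 mm long, open. Origin at the centre of its mouth; its x axis runs along the tube outward through the mouth, rising 30 degrees above level; y is level
- shutter_center (a point): Middle of the shutter: loose aluminium plate 5 mm thick (its x), 66 mm wide (y), 115 mm high (z), about 110 g. At the start it stands on the fixture's sill, axes as the fixture's, covering the tube's mouth; its top edge is 175 mm above the bench, 50 mm above the posts. It must rise about 70 mm to clear the grooves
- shutter: The same plate; origin at the centre of its lower edge
- rack_slot (a point): Centre of the slot floor, 8 mm above the bench, of the low wooden rack fixed to the bench: 120 mm long, slot 11 mm wide and 45 mm deep, open at both ends, wall tops 53 mm above the bench. The slot runs along its x axis, z up. A plate standing in it has its middle 57.5 mm above this point and may lean a few degrees
- gauge_grip (a point): Middle of the gauge's handle. Loose, about 140 g: dark wooden handle 100 mm long (x), 20 wide (y), 22 high (z); steel collar 26 mm across, 10 thick; steel rod 10 mm thick, 85 long, tapered end. x runs along the gauge; collar and tip lie towards -x, the handle's free end towards +x. At the start it lies level in its cradle, axis 70 mm above the bench, z up
- gauge_collar (a point): Centre of the collar's face on the rod side, 60 mm from the handle's middle towards -x; it meets the tube's mouth when the rod is fully in. Axes as gauge_grip
- gauge_tip (a point): End of the gauge rod, 145 mm from the handle's middle and 85 mm from the collar's face, towards -x. Axes as gauge_grip
- gauge: The same gauge; origin at the middle of its handle
- cradle: Wooden base 200 x 60 x 10 mm with two notched black supports that carry the gauge, fixed to the bench. Origin on the bench; the gauge's handle middle lies 60 mm along its +x. One support stands under the rod (x = -60 mm) and one under the handle's free end (x = 100 mm); the handle between is clear to grasp
- reader: Reading stand fixed to the bench: round foot 84 mm across, post, and a level white tile 66 mm square, top 80 mm above the bench. Origin on the bench under the tile
- tile (a point): Centre of the tile's upper face, 80 mm above the bench, z up
- bowl: three-footed brass bowl, 92 mm across, 70 mm high; origin at the centre of its underside. A bystander
- bushing: brass ring 50 mm across, 26 mm high; origin at the centre of its underside. A bystander
- stone: grey whetstone 150 x 45 x 22 mm lying flat; origin at the centre of its underside. A bystander
- wrench: steel wrench lying flat, about 20 cm long. A bystander
- jar: amber glass jar 60 mm across, 80 mm high; origin at the centre of its underside. A bystander
- weight: brass knobbed scale weight, 42 mm across, 56 mm high; origin at the centre of its underside. A bystander
Not all that is in view belongs to the job. Leave any grey look-alike of the cradle alone.

How it is judged (in metres and radians):
On the way, in this order (a step that is already met when the one before it is completed fails the run):
1. the shutter stands in the rack slot, let go (x of shutter_center in the frame of rack_slot between -0.03 and 0.03 m and y of shutter_center in the frame of rack_slot between -0.015 and 0.015 m and z of shutter_center in the frame of rack_slot between 0.05 and 0.062 m and angle between shutter_center's own z axis and vertical below 0.25 rad and contact force between shutter and the fingers below 0.1 N), for 0.2 s.
2. the rod is in the guide tube with the collar against the mouth (within 3 mm) (x of gauge_collar in the frame of guide below 0.003 m and distance between gauge_collar and guide below 0.007 m and angle between the x axis of gauge_grip and the x axis of guide, either way round below 0.1 rad), for 0.2 s.
At the end, for the whole second after the job is handed in: Gauge held in the fingers, still, touching nothing else; rod level within 8 degrees; tip within 22 mm of the tile's middle from above and 6 to 50 mm over it; shutter let go, upright within 14 degrees in the rack slot, down on its floor, within 30 mm of the slot's middle lengthwise (all of step 1 and horizontal distance between gauge_tip and tile below 0.022 m and z of gauge_tip in the frame of tile between 0.006 and 0.05 m and angle between gauge_grip's own x axis and vertical between 1.431 and 1.711 rad and contact force between gauge and the fingers above 1 N and contact force between gauge and reader below 0.2 N and contact force between gauge and fixture below 0.2 N and contact force between gauge and cradle below 0.2 N and linear speed of gauge below 0.03 m/s); the arm keeps its last pose, push and grip.
It fails at once if a bystander is moved more than 4 cm from its place (distance of any of bowl, bushing, stone, wrench, jar, weight from where it was at the start of the episode above 0.04 m).
It also fails if it takes over 64 s, if anything falls off the work surface, if the arm or the gripper's body presses on something with over 40 N, if the wrist force passes 120 N, or if a joint passes its speed limit or range.

## Working session

There is one attempt and no reset: what is moved stays moved. The work goes in short steps, Python scripts to look and compute and a tool call to move; the robot and the scene stay as the last step left them, time stands still between calls to the robot, and variables do not carry over. Pictures are saved under pics/ and viewed, and the job is handed in when it is done.

Besides the shell and the picture viewer there is one more tool, called after "Request:" as name(argument=value, ...) on one line, values as JSON. send_rows: Moves the arm, as the interface text tells. Its arguments: {"type":"object","properties":{"translation":{"type":"array"},"dr":{"type":"array"},"grip":{"type":"array"}},"required":["translation","dr","grip"]}

```bash
ls; mkdir -p pics
python3 - <<'E'
from bench import arm
import cv2,numpy as np
s=arm.read_state();print(s)
for n in ["side","top","wrist"]:
    im=arm.get_image(n);cv2.imwrite(f"pics/a_{n}.png",im[:,:,::-1])
    print(n,arm.camera_info(n))
for c in ["top","side"]:
    for t in ["fixture","guide","shutter_center","shutter","rack_slot","gauge_grip","gauge_tip","gauge_collar","cradle","reader","tile"]:
        r=arm.place_of(t,c)
        print(c,t,[(np.round(d["xyz"],1).tolist(),round(d["confidence"],2)) for d in r[:3]])
print(arm.read_state()["clock"])
E
```

```text
pics
{'clock': 0.0, 'joints': array([ 1.56556517e+00,  3.85560962e-01,  6.62490497e-03, -5.05798087e-04,
       -1.19400143e+00, -2.58591180e-01]), 'joint_vel': array([ 0.00173982,  0.00046214,  0.00067942, -0.00098497, -0.00028008,
        0.00141345]), 'joint_efforts': array([-4.81092920e-04, -3.92287624e+01,  1.88404083e+01,  4.18632209e+00,
       -4.59770745e-03,  4.38900244e-06]), 'position': array([162.81559229, 602.81321953, 230.21755738]), 'ee_rot': array([ 9.91299458e-01, -1.31621362e-01, -9.79155944e-05,  1.09170112e-03]), 'contact_force': array([ 0.02284036, -0.51426803, -0.27947978]), 'wrist_torque': array([ 0.01666392, -0.02926445,  0.03849612]), 'gripper_width': 85.47328503917953}
side {'fx': 401.81837503994774, 'fy': 401.81837503994774, 'cx': 276.788328991523, 'cy': 203.65197506806103, 'D': array([-0.11708875,  0.        ,  0.        ,  0.        ,  0.        ]), 'cam_to_world': array([[ 7.25481000e-01, -4.22931922e-01,  5.42960319e-01,
        -1.09637647e+02],
       [-6.87982914e-01, -4.67300444e-01,  5.55256521e-01,
        -7.12053276e+02],
       [ 1.88898906e-0
[... 1864 characters left out ...]
([425.0, -37.4, 0.1], 0.74)]
side guide [([476.5, -19.6, 116.1], 0.63), ([774.6, -186.0, 1.6], 0.49)]
side shutter_center [([493.0, -17.1, 114.3], 0.74)]
side shutter [([492.9, -20.4, 60.5], 0.83)]
side rack_slot [([504.2, 423.1, 9.2], 0.68)]
side gauge_grip [([559.5, -263.0, 68.8], 0.86), ([789.4, 122.6, -2.4], 0.45)]
side gauge_tip [([416.1, -238.2, 69.5], 0.97), ([789.7, 121.5, -0.1], 0.37)]
side gauge_collar [([498.6, -255.1, 68.6], 0.94)]
side cradle [([248.6, 229.6, -2.6], 0.87), ([410.7, -637.8, -0.2], 0.72), ([499.4, -255.0, -0.1], 0.66)]
side reader [([511.2, 261.6, 4.8], 0.63)]
side tile [([629.4, -378.8, 2.7], 0.62), ([507.4, 262.0, 79.4], 0.61), ([506.8, 420.4, 10.1], 0.38)]
1.25
```

View pics/a_top.png

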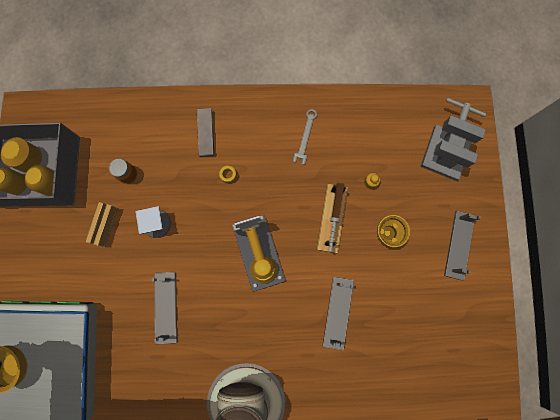

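View pics/a_side.png

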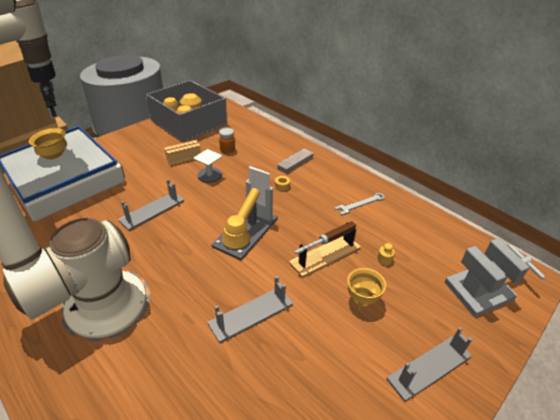

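View pics/a_wrist.png

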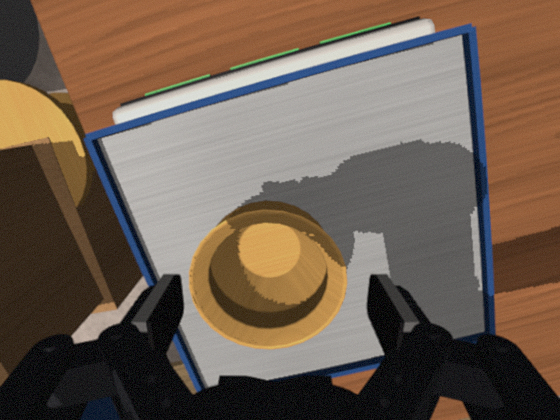

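The top view shows the fixture near (260,255), the shutter edge at (250,223), the rack at (102,224), the tile at (149,219) and the gauge at (335,215), all matching what the networks report. I'll zoom in next to get the yaw angles.

```bash
cat > h.py <<'E'
import numpy as np,cv2
from scipy.spatial.transform import Rotation as R
from bench import arm
def proj(c,P,ci=None):
    ci=ci or arm.camera_info(c);T=np.linalg.inv(ci["cam_to_world"])
    K=np.array([[ci["fx"],0,ci["cx"]],[0,ci["fy"],ci["cy"]],[0,0,1.]])
    return cv2.projectPoints(np.atleast_2d(P).astype(float),cv2.Rodrigues(T[:3,:3])[0],T[:3,3],K,ci["D"])[0][:,0]
def plane(c,uv,z,ci=None):
    ci=ci or arm.camera_info(c)
    K=np.array([[ci["fx"],0,ci["cx"]],[0,ci["fy"],ci["cy"]],[0,0,1.]])
    n=cv2.undistortPoints(np.atleast_2d(uv).astype(float).reshape(-1,1,2),K,ci["D"])[:,0]
    d=np.c_[n,np.ones(len(n))]@ci["cam_to_world"][:3,:3].T;o=ci["cam_to_world"][:3,3]
    return o+d*((z-o[2])/d[:,2:])
E
python3 - <<'E'
import cv2
im=cv2.imread("pics/a_top.png")
def c(x,y,w,h,k,n): cv2.imwrite(f"pics/{n}.png",cv2.resize(im[y:y+h,x:x+w],None,fx=k,fy=k,interpolation=cv2.INTER_CUBIC))
c(225,205,70,90,6,"z_fix");c(75,190,110,60,7,"z_rack");c(305,170,60,90,6,"z_gauge")
E
```

```text
(no output)
```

View pics/z_fix.png

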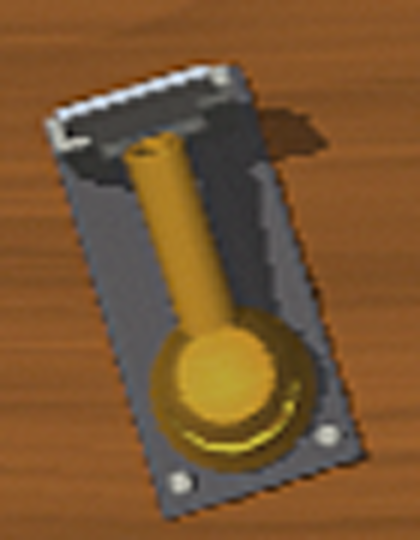

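View pics/z_rack.png

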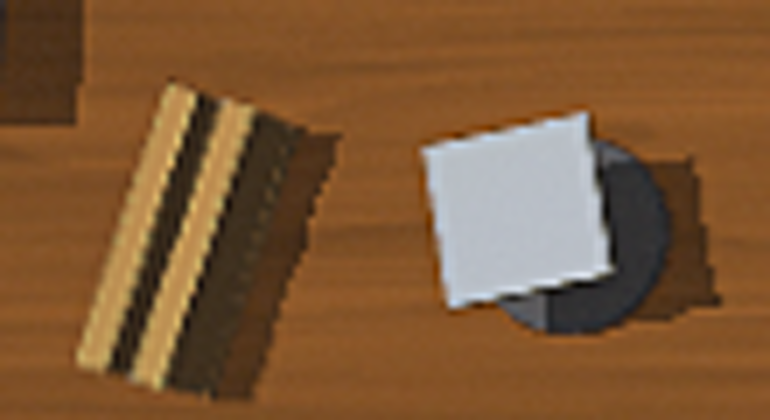

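View pics/z_gauge.png

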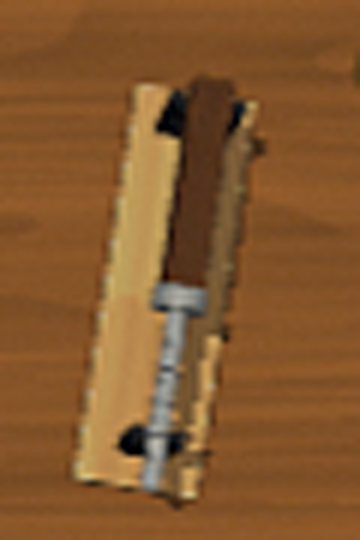

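Run:
```python
from h import *
def P(l,o,k,z): return plane("top",np.array(l)/k+np.array(o)-0.0,z)
b=P([(170,518),(365,458),(62,165)],(225,205),6,12);print("base",b.round(1))
d=b[1]-b[0];print("yaw from rear edge",np.degrees(np.arctan2(d[1],d[0]))+90, np.linalg.norm(d));d=b[2]-b[0];print(np.degrees(np.arctan2(d[1],d[0])))
s=P([(50,118),(240,66)],(225,205),6,125);print("posts",s.round(1),np.linalg.norm(s[1]-s[0]));d=s[1]-s[0];print(np.degrees(np.arctan2(d[1],d[0]))+90)
s=P([(50,118),(215,66)],(225,205),6,175);print("shutter175",s.round(1))
r=P([(170,82),(255,107),(78,363),(163,390)],(75,190),7,53);print("rack",r.round(1),r.mean(0))
for i,j in((0,2),(1,3)):
    d=r[i]-r[j];print(np.degrees(np.arctan2(d[1],d[0])),np.linalg.norm(d))
t=P([(422,150),(588,113),(612,270),(452,308)],(75,190),7,80);print("tile",t.mean(0).round(1))
g=P([(210,80),(180,298),(152,488)],(305,170),6,78);print("gauge",g.round(1))
d=g[0]-g[2];print(np.degrees(np.arctan2(d[1],d[0])))
```

```text
base [[ 309.7  -23.7   12. ]
 [ 336.7 -117.    12. ]
 [ 479.4   28.2   12. ]]
yaw from rear edge 16.171878722090824 97.10952498511297
16.995120985372505
posts [[487.5  22.  125. ]
 [509.6 -61.9 125. ]] 86.72961534004428
14.808007520836995
shutter175 [[480.8  16.6 175. ]
 [502.1 -52.8 175. ]]
rack [[567.9 418.7  53. ]
 [557.  382.1  53. ]
 [452.1 450.5  53. ]
 [440.9 414.2  53. ]] [504.49455711 416.37503871  53.        ]
-15.334105859837146 120.11071407542512
-15.450118014428158 120.43399771267775
tile [509.1 261.6  80. ]
gauge [[ 607.5 -272.6   78. ]
 [ 504.2 -254.6   78. ]
 [ 416.7 -238.8   78. ]]
-10.052648754931825
```

```bash
cat >> h.py <<'E'
def pose():
    s=arm.read_state();return s["position"],R.from_quat(s["ee_rot"]),s
def down(yaw,tilt=0):  # tool x at yaw(deg), z down; tilt: about tool y
    return R.from_euler("z",yaw,degrees=True)*R.from_euler("x",180,degrees=True)*R.from_euler("y",tilt,degrees=True)
def plan(p,r,n,p0=None,r0=None):
    q,rr,_=pose()
    p0=q if p0 is None else p0; r0=rr if r0 is None else r0
    dv=(r0.inv()*r).as_rotvec(degrees=True)/n
    cur=r0;T=[]
    for i in range(n):
        T.append(cur.inv().apply((np.array(p)-p0)/n).round(1).tolist());cur=cur*R.from_rotvec(dv,degrees=True)
    print("T",T);print("dr",dv.round(2).tolist(),"n",n)
E
python3 - <<'E'
from h import *
print(pose()[0])
plan([493,-17.5,235],down(-73.5),15)
for t in ["jar","bowl","bushing","stone","wrench","weight"]:
    print(t,[(np.round(d["xyz"],0).tolist(),round(d["confidence"],2)) for d in arm.place_of(t,"top")[:2]])
E
```

```text
[162.96028518 603.3710938  231.32560812]
T [[32.0, 34.2, -0.2], [34.3, 32.0, -0.2], [36.4, 29.6, -0.2], [38.3, 27.0, -0.2], [40.0, 24.4, -0.2], [41.6, 21.6, -0.2], [43.0, 18.7, -0.2], [44.1, 15.8, -0.2], [45.1, 12.7, -0.2], [45.9, 9.6, -0.2], [46.4, 6.5, -0.2], [46.8, 3.3, -0.2], [46.9, 0.1, -0.2], [46.8, -3.0, -0.2], [46.5, -6.2, -0.2]]
dr [-0.0, 0.0, 3.89] n 15
jar [([665.0, 358.0, -1.0], 0.81)]
bowl [([778.0, -186.0, -4.0], 0.72), ([476.0, -423.0, -0.0], 0.6)]
bushing [([661.0, 51.0, -6.0], 0.52), ([628.0, -382.0, 2.0], 0.28)]
stone [([785.0, 118.0, -2.0], 0.76)]
wrench []
weight [([631.0, -380.0, 3.0], 0.77), ([491.0, -18.0, 118.0], 0.46)]
```

Request:
send_rows(translation=[[32,34,0],[34,32,0],[36,30,0],[38,27,0],[40,24,0]], dr=[[0,0,3.9],[0,0,3.9],[0,0,3.9],[0,0,3.9],[0,0,3.9]], grip=[85,85,85,85,85])

```text
clock: 2.17
position: [272.6, 395.5, 231.6]
ee_rot: [0.954, -0.298, 0.0, -0.0]
contact_force: [1.0, 0.7, 0.7]
gripper_width: 84.8
```

Request:
send_rows(translation=[[42,22,0],[43,19,0],[44,16,0],[45,13,0],[46,10,0]], dr=[[0,0,3.9],[0,0,3.9],[0,0,3.9],[0,0,3.9],[0,0,3.9]], grip=[85,85,85,85,85])

```text
clock: 2.8
position: [381.6, 187.2, 231.7]
ee_rot: [0.89, -0.456, 0.0, -0.001]
contact_force: [1.7, -0.4, 0.5]
gripper_width: 85.3
```

Request:
send_rows(translation=[[46,6,0],[47,3,0],[47,0,0],[47,-3,0],[46,-6,0]], dr=[[0,0,3.9],[0,0,3.9],[0,0,3.9],[0,0,3.9],[0,0,3.9]], grip=[85,85,85,85,85])

```text
clock: 3.42
position: [491.8, -19.4, 231.6]
ee_rot: [0.8, -0.6, 0.0, -0.0]
contact_force: [0.7, 0.4, -0.0]
gripper_width: 85.0
```

Run:
```python
from h import *
ci=arm.camera_info("wrist")
cv2.imwrite("pics/b_wrist.png",arm.get_image("wrist")[:,:,::-1])
p,r,s=pose();print(p,r.as_matrix()[:,0],r.as_matrix()[:,2],s["joints"],s["clock"])
for t in ["guide","shutter_center","shutter","fixture"]:
    print(t,[(np.round(d["xyz"],1).tolist(),round(d["confidence"],2)) for d in arm.place_of(t,"wrist")[:2]])
np.save("ci_b.npy",ci,allow_pickle=True)
```

```text
[493.71832542 -22.5318529  231.37943323] [ 0.27531518 -0.9613521   0.00192316] [ 0.00103956 -0.00170276 -0.99999801] [ 0.28486639  0.16058409 -0.30525519  0.00215658 -1.10443884 -0.00691699] 3.475
guide [([476.7, -21.8, 111.8], 0.73)]
shutter_center []
shutter [([494.5, -17.3, 58.0], 0.86)]
fixture [([427.3, -36.4, -2.6], 0.92)]
```

View pics/b_wrist.png

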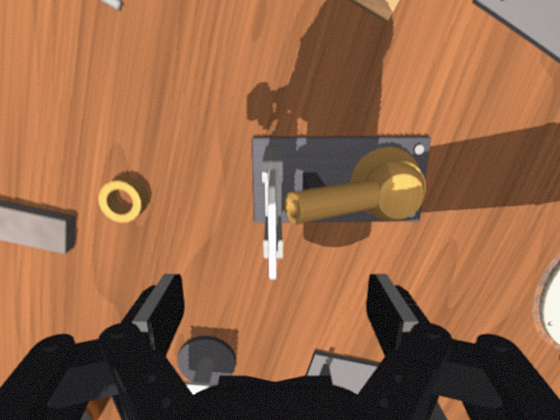

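Run:
```python
from h import *
ci=np.load("ci_b.npy",allow_pickle=True).item()
im=cv2.imread("pics/b_wrist.png")
k=5;x0,y0=245,130
z=cv2.resize(im[y0:y0+160,x0:x0+80],None,fx=3.7,fy=3.7,interpolation=cv2.INTER_CUBIC)
def F(o,yaw,P): return np.array(o)+R.from_euler("z",yaw,degrees=True).apply(P)
# fit fixture from features: print predictions
for o,y in (((430,-37,0),16),):
    P=F(o,y,[[100,50,12],[100,-50,12],[-100,50,12],[-100,-50,12],[66-2.5,33,175],[66-2.5,-33,175],[66+2.5,33,175],[66+2.5,-33,175]])
    uv=proj("wrist",P,ci);print(uv.round(1))
    for u in uv:
        q=((u-[x0,y0])*3.7).astype(int);cv2.circle(z,tuple(map(int,q)),3,(0,0,255),1)
cv2.imwrite("pics/b_z.png",z)
```

```text
[[243.7 222.5]
 [241.6 137. ]
 [410.  223.2]
 [421.8 138.6]
 [274.  278.7]
 [274.4 186.6]
 [266.8 278.7]
 [266.6 186.5]]
```

View pics/b_z.png

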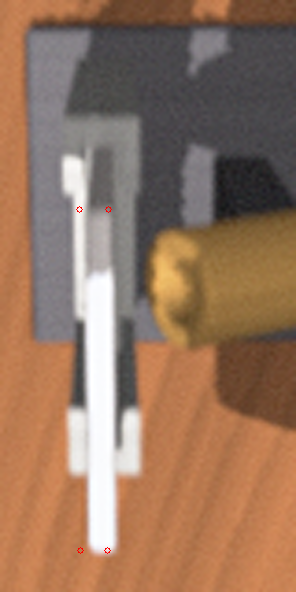

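Run:
```python
from h import *
p,r,s=pose();ci=arm.camera_info("wrist")
im=arm.get_image("wrist")[:,:,::-1].copy();cv2.imwrite("pics/c_wrist.png",im)
print(p,pose()[0])
np.save("ci_c.npy",ci,allow_pickle=True)
x0,y0=240,120
z=cv2.resize(im[y0:y0+170,x0:x0+200],None,fx=3.5,fy=3.5,interpolation=cv2.INTER_CUBIC)
def F(o,yaw,P): return np.array(o)+R.from_euler("z",yaw,degrees=True).apply(P)
P=F((429,-37,0),16,[[100,50,12],[100,-50,12],[-100,50,12],[-100,-50,12],[66-2.5,33,175],[66-2.5,-33,175],[66+2.5,33,175],[66+2.5,-33,175]])
uv=proj("wrist",P,ci);print(uv.round(1))
for u in uv: cv2.circle(z,tuple(map(int,(u-[x0,y0])*3.5)),3,(0,0,255),1)
cv2.imwrite("pics/c_z.png",z)
```

```text
[490.92577502 -17.9141765  231.196937  ] [490.86326184 -17.47128979 231.33323132]
[[243.8 221.4]
 [241.8 135.6]
 [410.3 222.4]
 [422.3 137.6]
 [274.5 277.2]
 [275.2 184.6]
 [267.3 277.2]
 [267.3 184.5]]
```

View pics/c_z.png

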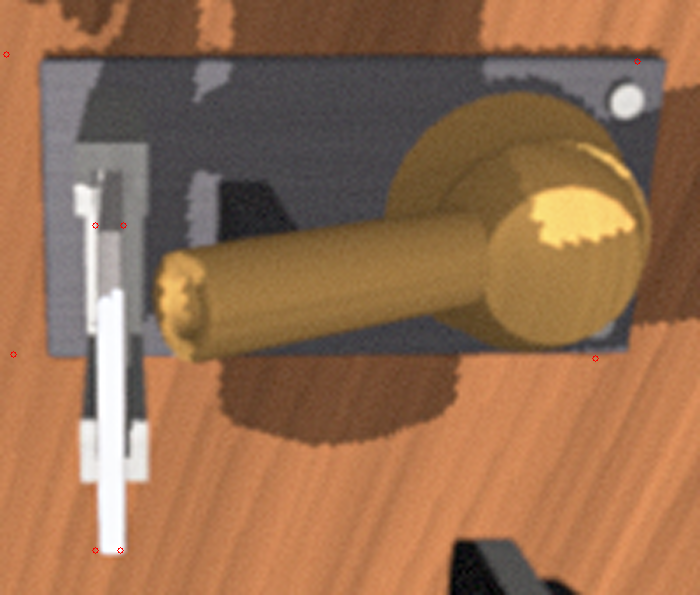

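Request:
send_rows(translation=[[1.5,-0.7,25],[0,0,25],[0,0,20],[0,0,15],[0,0,8]], dr=[[0,0,0],[0,0,0],[0,0,0],[0,0,0],[0,0,0]], grip=[85,85,85,85,85])

```text
clock: 4.35
position: [491.7, -18.1, 137.9]
ee_rot: [0.801, -0.598, -0.0, 0.0]
contact_force: [0.1, -1.4, -0.1]
gripper_width: 85.1
```

Request:
send_rows(translation=[[0,0,0],[0,0,0],[0,0,0],[0,0,0],[0,0,0]], dr=[[0,0,0],[0,0,0],[0,0,0],[0,0,0],[0,0,0]], grip=[40,10,0,0,0])

```text
clock: 4.97
position: [492.8, -19.1, 138.7]
ee_rot: [0.801, -0.599, 0.0, -0.0]
contact_force: [0.3, 0.6, 0.5]
gripper_width: 4.3
```

Request:
send_rows(translation=[[0,0,0],[0,0,0],[0,0,0],[0,0,0],[0,0,0]], dr=[[0,0,0],[0,0,0],[0,0,0],[0,0,0],[0,0,0]], grip=[0,0,0,0,0])

```text
clock: 5.6
position: [492.7, -19.1, 138.7]
ee_rot: [0.801, -0.599, 0.0, -0.0]
contact_force: [0.5, 0.7, 3.8]
gripper_width: 4.2
```

Request:
send_rows(translation=[[0,0,-8],[0,0,-16],[0,0,-22],[0,0,-22],[0,0,-22]], dr=[[0,0,0],[0,0,0],[0,0,0],[0,0,0],[0,0,0]], grip=[0,0,0,0,0])

```text
clock: 6.22
position: [490.8, -19.3, 228.2]
ee_rot: [0.801, -0.599, -0.002, 0.001]
contact_force: [0.6, -0.7, -1.5]
gripper_width: 4.4
```

Run:
```python
from h import *
p,r,s=pose();print(p,s["contact_force"],s["gripper_width"],s["clock"])
cv2.imwrite("pics/d_side.png",arm.get_image("side")[:,:,::-1]);
cv2.imwrite("pics/d_wrist.png",arm.get_image("wrist")[:,:,::-1])
p,r,s=pose();print(p,s["contact_force"],s["gripper_width"],s["clock"])
```

```text
[490.76160807 -19.28098651 228.22148768] [ 0.62166081 -0.65829594 -1.50408174] 4.356082138573196 6.225
[492.61621101 -19.06765243 230.05571857] [-0.36545295  0.84304897 -0.60795724] 3.8996599145249076 6.325
```

View pics/d_side.png

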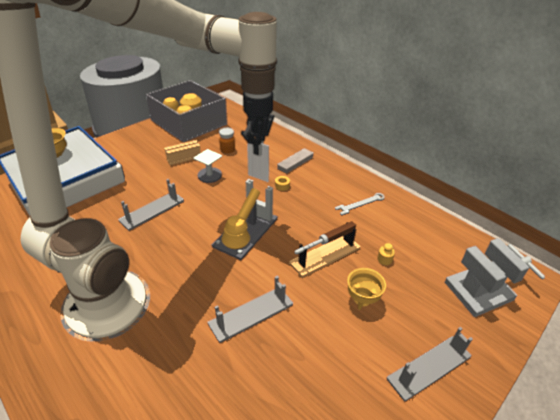

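View pics/d_wrist.png

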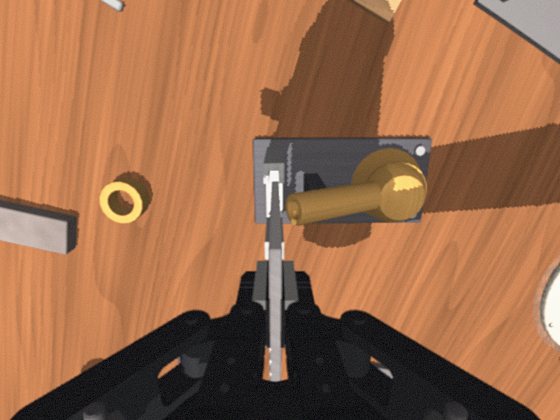

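Run:
```python
from h import *
plan([505,419,235],down(-15.4),10)
```

```text
T [[-41.7, -13.5, -0.5], [-40.1, -17.7, -0.5], [-38.1, -21.7, -0.5], [-35.7, -25.4, -0.5], [-32.9, -28.9, -0.5], [-29.8, -32.1, -0.5], [-26.4, -35.0, -0.5], [-22.7, -37.5, -0.5], [-18.8, -39.6, -0.5], [-14.7, -41.3, -0.5]]
dr [-0.01, -0.01, -5.82] n 10
```

Request:
send_rows(translation=[[-42,-14,-1],[-40,-18,-1],[-38,-22,0],[-36,-25,0],[-33,-29,0]], dr=[[0,0,-5.8],[0,0,-5.8],[0,0,-5.8],[0,0,-5.8],[0,0,-5.8]], grip=[0,0,0,0,0])

```text
clock: 6.95
position: [497.7, 201.3, 228.5]
ee_rot: [0.926, -0.378, -0.001, 0.002]
contact_force: [1.1, -0.8, -1.7]
gripper_width: 4.2
```

Request:
send_rows(translation=[[-30,-32,0],[-26,-35,0],[-23,-37,0],[-19,-40,0],[-15,-41,0]], dr=[[0,0,-5.8],[0,0,-5.8],[0,0,-5.8],[0,0,-5.8],[0,0,-5.8]], grip=[0,0,0,0,0])

```text
clock: 7.58
position: [504.1, 420.0, 228.0]
ee_rot: [0.991, -0.134, -0.002, 0.002]
contact_force: [1.2, -0.6, -1.7]
gripper_width: 4.3
```

Request:
send_rows(translation=[[0,0,15],[0,0,15],[0,0,0],[0,0,0],[0,0,0]], dr=[[0,0,0],[0,0,0],[0,0,0],[0,0,0],[0,0,0]], grip=[0,0,0,0,0])

```text
clock: 8.2
position: [505.6, 419.2, 201.3]
ee_rot: [0.991, -0.136, 0.0, -0.001]
contact_force: [0.4, 0.9, -0.7]
gripper_width: 4.7
```

Run:
```python
from h import *
p,r,s=pose();ci=arm.camera_info("wrist")
print(p,r.as_matrix().round(3).tolist(),s["joints"].round(3),s["clock"])
im=arm.get_image("wrist")[:,:,::-1].copy();cv2.imwrite("pics/e_wrist.png",im)
for t in ["rack_slot","shutter","shutter_center"]:
    for c in ["wrist"]:
        print(c,t,[(np.round(d["xyz"],1).tolist(),round(d["confidence"],2)) for d in arm.place_of(t,c)[:2]])
def F(o,yaw,P): return np.array(o)+R.from_euler("z",yaw,degrees=True).apply(P)
P=F((505,419,0),-15.4,[[x,y,53] for x in(-60,60) for y in(-19,-5.5,5.5,19)])
uv=proj("wrist",P,ci);print(uv.round(1).tolist())
for u in uv: cv2.circle(im,tuple(map(int,u.round())),2,(0,0,255),1)
cv2.imwrite("pics/e_m.png",im);np.save("ci_e.npy",ci,allow_pickle=True)
```

```text
[505.62177213 419.16140966 201.3315223 ] [[0.963, -0.27, 0.001], [-0.27, -0.963, 0.001], [0.001, -0.001, -1.0]] [ 0.938  0.458  0.048  0.    -1.159  0.359] 8.2
wrist rack_slot [([507.9, 418.6, 7.4], 0.82)]
wrist shutter [([505.1, 418.8, 120.4], 0.77)]
wrist shutter_center []
[[293.6, 255.5], [280.0, 255.5], [268.9, 255.6], [255.4, 255.6], [295.5, 131.5], [280.1, 131.5], [267.7, 131.6], [252.3, 131.7]]
```

View pics/e_m.png

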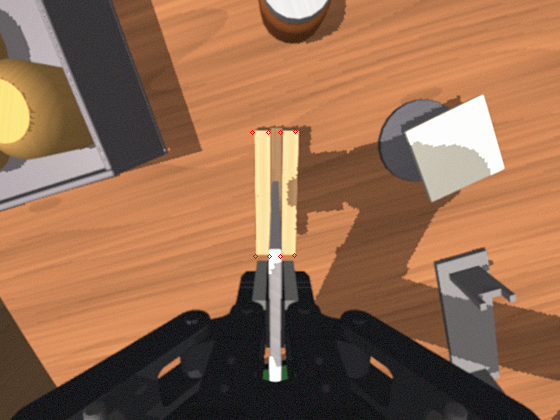

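Run:
```python
from h import *
ci=np.load("ci_e.npy",allow_pickle=True).item()
im=cv2.imread("pics/e_wrist.png")
z=cv2.resize(im[120:290,225:325],None,fx=3.5,fy=3.5,interpolation=cv2.INTER_CUBIC);cv2.imwrite("pics/e_z.png",z)
p=np.array([505.6,419.2]);ex=np.array([.963,-.27])
P=[[*(p+ex*33),h] for h in(123,180,238)]
print(proj("wrist",P,ci).round(1).tolist())
# intersect observed rack corners
uv=np.array([[255,131],[298,131],[254.5,256],[297,256]]);q=plane("wrist",uv,53,ci);print(q.round(1),q.mean(0))
```

```text
[[273.5, 177.5], [273.0, 199.6], [272.0, 243.5]]
[[567.8 419.   53. ]
 [557.6 382.5  53. ]
 [452.  454.2  53. ]
 [440.6 413.5  53. ]] [504.5202826  417.28126854  53.        ]
```

View pics/e_z.png

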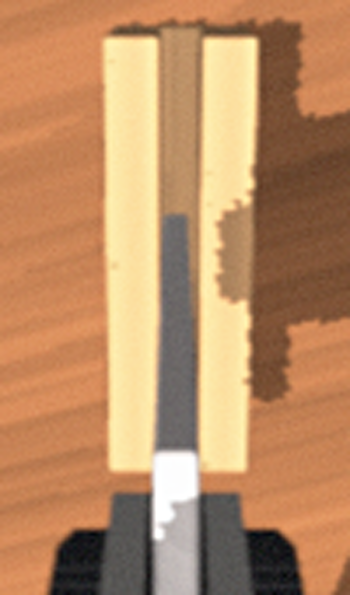

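Request:
send_rows(translation=[[0,1.2,25],[0,0,25],[0,0,15],[0,0,10],[0,0,10]], dr=[[0,0,0],[0,0,0],[0,0,0],[0,0,0],[0,0,0]], grip=[0,0,0,0,0])

```text
clock: 9.02
position: [505.3, 418.8, 115.5]
ee_rot: [0.991, -0.136, 0.0, -0.001]
contact_force: [0.1, -1.0, -1.5]
gripper_width: 4.4
```

Request:
send_rows(translation=[[0,0,10],[0,0,8],[0,0,5],[0,0,3],[0,0,0]], dr=[[0,0,0],[0,0,0],[0,0,0],[0,0,0],[0,0,0]], grip=[0,0,0,0,0])

```text
clock: 9.65
position: [504.9, 418.3, 89.2]
ee_rot: [0.991, -0.136, -0.0, 0.0]
contact_force: [0.5, 0.1, -0.6]
gripper_width: 4.3
```

Request:
send_rows(translation=[[0,0,1],[0,0,1],[0,0,0.5],[0,0,0],[0,0,0]], dr=[[0,0,0],[0,0,0],[0,0,0],[0,0,0],[0,0,0]], grip=[0,0,0,0,0])

```text
clock: 10.28
position: [504.9, 418.3, 86.9]
ee_rot: [0.991, -0.136, 0.0, -0.0]
contact_force: [0.1, -0.4, -0.6]
gripper_width: 4.5
```

Run:
```python
from h import *
p,r,s=pose();ci=arm.camera_info("wrist")
print(p,s["contact_force"],s["clock"])
im=arm.get_image("wrist")[:,:,::-1].copy();cv2.imwrite("pics/f_wrist.png",im)
```

```text
[504.87695563 418.3375437   86.85658963] [ 0.06855555 -0.38628523 -0.62128885] 10.275
```

View pics/f_wrist.png

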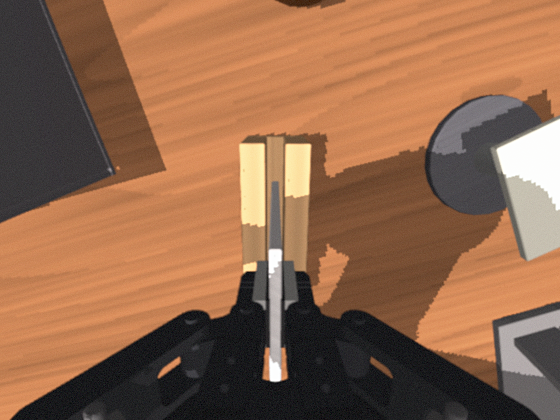

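Request:
send_rows(translation=[[0,0,0.5],[0,0,0.5],[0,0,0],[0,0,0],[0,0,0]], dr=[[0,0,0],[0,0,0],[0,0,0],[0,0,0],[0,0,0]], grip=[0,0,0,20,40])

```text
clock: 10.95
position: [504.8, 418.2, 85.3]
ee_rot: [0.991, -0.136, -0.0, 0.0]
contact_force: [-0.7, -0.0, 0.0]
gripper_width: 36.8
```

Request:
send_rows(translation=[[0,0,0],[0,0,0],[0,0,-15],[0,0,-25],[0,0,-30]], dr=[[0,0,0],[0,0,0],[0,0,0],[0,0,0],[0,0,0]], grip=[60,60,60,60,60])

```text
clock: 11.58
position: [504.9, 418.3, 157.3]
ee_rot: [0.991, -0.136, 0.0, 0.0]
contact_force: [0.6, -0.1, 1.3]
gripper_width: 59.8
```

Request:
send_rows(translation=[[0,0,-30],[0,0,-20],[0,0,0],[0,0,0],[0,0,0]], dr=[[0,0,0],[0,0,0],[0,0,0],[0,0,0],[0,0,0]], grip=[60,60,60,60,60])

```text
clock: 12.2
position: [504.4, 417.9, 204.5]
ee_rot: [0.991, -0.136, -0.001, 0.001]
contact_force: [0.7, 0.1, -0.2]
gripper_width: 59.6
```

Run:
```python
from h import *
p,r,s=pose()
print(p,s["contact_force"],s["clock"])
im=arm.get_image("wrist")[:,:,::-1].copy();cv2.imwrite("pics/g_wrist.png",im)
for t in ["shutter_center"]:
    print(t,[(np.round(d["xyz"],1).tolist(),round(d["confidence"],2)) for d in arm.place_of(t,"wrist")[:2]])
plan([561,-261.5,220],down(-9.5),20)
```

```text
[504.40042297 417.87233148 204.5022759 ] [ 0.71551532  0.13547674 -0.23407353] 12.2
shutter_center []
T [[11.9, 32.0, -0.7], [11.7, 32.0, -0.7], [11.5, 32.1, -0.7], [11.3, 32.1, -0.7], [11.2, 32.2, -0.7], [11.0, 32.3, -0.7], [10.8, 32.3, -0.7], [10.7, 32.4, -0.7], [10.5, 32.4, -0.7], [10.3, 32.5, -0.7], [10.1, 32.6, -0.7], [10.0, 32.6, -0.7], [9.8, 32.7, -0.7], [9.6, 32.7, -0.7], [9.4, 32.8, -0.7], [9.3, 32.8, -0.8], [9.1, 32.9, -0.8], [8.9, 32.9, -0.8], [8.7, 33.0, -0.8], [8.6, 33.0, -0.8]]
dr [0.01, 0.0, -0.31] n 20
```

View pics/g_wrist.png

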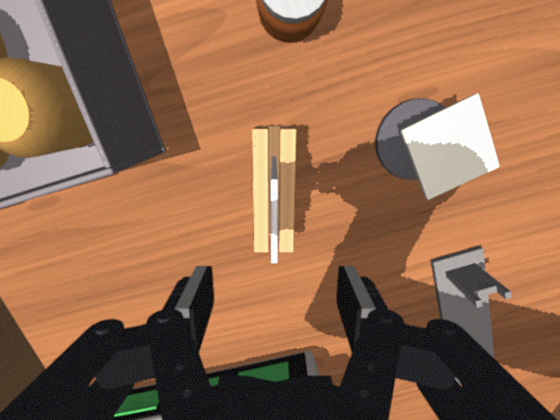

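Request:
send_rows(translation=[[16,43,-1],[16,43,-1],[15,43,-1],[15,43,-1],[15,43,-1]], dr=[[0,0,-0.4],[0,0,-0.4],[0,0,-0.4],[0,0,-0.4],[0,0,-0.4]], grip=[60,60,60,60,60])

```text
clock: 12.92
position: [524.2, 189.3, 210.5]
ee_rot: [0.993, -0.118, -0.0, 0.0]
contact_force: [0.0, 0.6, 0.2]
gripper_width: 59.8
```

Request:
send_rows(translation=[[14,43,-1],[14,43,-1],[14,43,-1],[13,43,-1],[13,43,-1]], dr=[[0,0,-0.4],[0,0,-0.4],[0,0,-0.4],[0,0,-0.4],[0,0,-0.4]], grip=[60,60,60,60,60])

```text
clock: 13.55
position: [542.8, -35.4, 215.6]
ee_rot: [0.995, -0.101, -0.0, 0.0]
contact_force: [0.6, 0.5, -0.1]
gripper_width: 60.1
```

Request:
send_rows(translation=[[13,44,-1],[12,44,-1],[12,44,-1],[12,44,0],[12,44,0]], dr=[[0,0,-0.4],[0,0,-0.4],[0,0,-0.4],[0,0,-0.4],[0,0,-0.4]], grip=[60,60,60,60,60])

```text
clock: 14.18
position: [561.5, -263.0, 218.4]
ee_rot: [0.996, -0.084, -0.0, -0.0]
contact_force: [0.5, -0.0, -0.1]
gripper_width: 60.0
```

Request:
send_rows(translation=[[0,0,0],[0,0,0],[0,0,0],[0,0,0],[0,0,0]], dr=[[0,0,0],[0,0,0],[0,0,0],[0,0,0],[0,0,0]], grip=[60,60,60,60,60])

```text
clock: 14.8
position: [561.7, -260.8, 219.1]
ee_rot: [0.997, -0.083, 0.0, 0.0]
contact_force: [0.1, -1.2, 0.4]
gripper_width: 59.9
```

Run:
```python
from h import *
p,r,s=pose();ci=arm.camera_info("wrist");np.save("ci_h.npy",ci,allow_pickle=True)
print(p,r.as_matrix()[:,0].round(3),s["joints"].round(2),s["clock"])
im=arm.get_image("wrist")[:,:,::-1].copy();cv2.imwrite("pics/h_wrist.png",im)
for t in ["gauge_grip","gauge_collar","gauge_tip","cradle"]:
    print(t,[(np.round(d["xyz"],1).tolist(),round(d["confidence"],2)) for d in arm.place_of(t,"wrist")[:2]])
```

```text
[ 561.696634   -260.84046627  219.05301846] [ 0.986 -0.166  0.   ] [-0.17  0.38 -0.03 -0.   -1.16  1.58] 14.8
gauge_grip [([562.0, -265.8, 70.8], 0.56)]
gauge_collar [([502.1, -256.3, 74.6], 0.88)]
gauge_tip [([420.8, -243.3, 73.9], 0.64)]
cradle [([502.9, -254.5, 0.6], 0.7), ([563.2, -265.5, 67.5], 0.5)]
```

View pics/h_wrist.png

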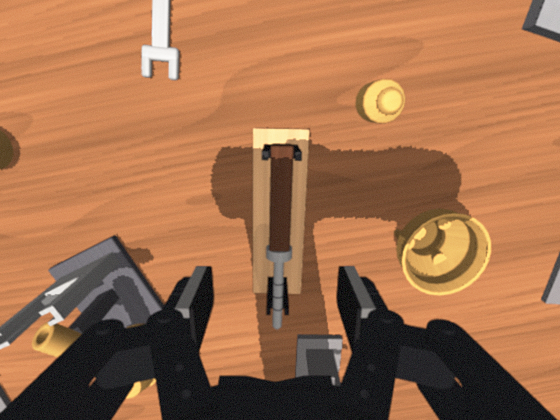

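Run:
```python
from h import *
ci=np.load("ci_h.npy",allow_pickle=True).item()
im=cv2.imread("pics/h_wrist.png")
cv2.imwrite("pics/h_z.png",cv2.resize(im[120:340,230:330],None,fx=2.7,fy=2.7,interpolation=cv2.INTER_CUBIC)); 
p,r,_=pose()
g=R.from_euler("z",-9,degrees=True)
o=np.array([562,-263,70.])
P=[o+g.apply(v) for v in([50,0,11],[50,-10,11],[50,10,11],[-50,-10,11],[-50,10,11],[-60,0,13],[-145,0,0])]
print(proj("wrist",P,ci).round(1).tolist())
```

```text
[[275.6, 142.7], [287.2, 142.6], [263.9, 142.8], [286.9, 249.3], [265.9, 249.5], [276.5, 259.8], [277.0, 325.3]]
```

View pics/h_z.png

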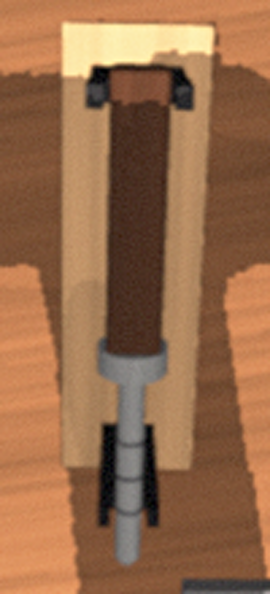

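Request:
send_rows(translation=[[-1,4.4,30],[0,0,35],[0,0,30],[0,0,25],[0,0,20]], dr=[[0,0,0.7],[0,0,0],[0,0,0],[0,0,0],[0,0,0]], grip=[60,60,60,60,60])

```text
clock: 15.68
position: [559.5, -265.7, 77.6]
ee_rot: [0.996, -0.09, -0.0, -0.0]
contact_force: [-0.3, 0.2, 0.1]
gripper_width: 59.6
```

Request:
send_rows(translation=[[0,0,15],[0,0,10],[0,0,3],[0,0,0],[0,0,0]], dr=[[0,0,0],[0,0,0],[0,0,0],[0,0,0],[0,0,0]], grip=[60,60,60,60,40])

```text
clock: 16.3
position: [560.3, -265.8, 51.6]
ee_rot: [0.996, -0.09, 0.001, 0.0]
contact_force: [0.7, 0.1, 0.6]
gripper_width: 43.3
```

Run:
```python
from h import *
p,r,s=pose();print(p,s["contact_force"],s["clock"],s["gripper_width"])
im=arm.get_image("wrist")[:,:,::-1].copy();cv2.imwrite("pics/i_wrist.png",im)
```

```text
[ 560.32237164 -265.83474613   51.58108098] [0.70025934 0.05075471 0.55070611] 16.3 43.30062815341502
```

View pics/i_wrist.png

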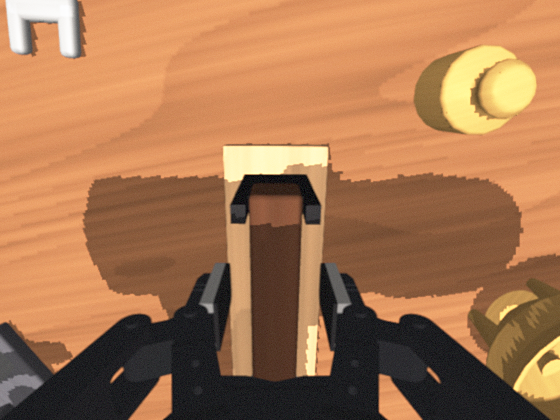

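The handle is centred between the pads: it sits at column 274, and the pads at 228 and 323. Closing now.

Request:
send_rows(translation=[[0,0,0],[0,0,0],[0,0,0],[0,0,0],[0,0,0]], dr=[[0,0,0],[0,0,0],[0,0,0],[0,0,0],[0,0,0]], grip=[25,10,0,0,0])

```text
clock: 16.98
position: [560.1, -265.8, 51.3]
ee_rot: [0.996, -0.09, 0.0, 0.0]
contact_force: [0.0, 2.0, 4.6]
gripper_width: 18.9
```

Request:
send_rows(translation=[[0,0,0],[0,0,-10],[0,0,-25],[0,0,-30],[0,0,-35]], dr=[[0,0,0],[0,0,0],[0,0,0],[0,0,0],[0,0,0]], grip=[0,0,0,0,0])

```text
clock: 17.6
position: [558.9, -265.3, 150.6]
ee_rot: [0.996, -0.09, -0.001, -0.0]
contact_force: [0.5, 0.3, -1.2]
gripper_width: 18.9
```

Request:
send_rows(translation=[[0,0,-35],[0,0,-35],[0,0,0],[0,0,0],[0,0,0]], dr=[[0,0,0],[0,0,0],[0,0,0],[0,0,0],[0,0,0]], grip=[0,0,0,0,0])

```text
clock: 18.23
position: [559.0, -265.4, 218.9]
ee_rot: [0.996, -0.09, -0.002, -0.0]
contact_force: [0.8, -0.1, -0.8]
gripper_width: 19.0
```

Run:
```python
from h import *
p,r,s=pose();ci=arm.camera_info("wrist");print(p,r.as_matrix().round(3).tolist(),s["contact_force"],s["wrist_torque"],s["clock"],s["gripper_width"])
im=arm.get_image("wrist")[:,:,::-1].copy();cv2.imwrite("pics/j_wrist.png",im);np.save("ci_j.npy",ci,allow_pickle=True)
im=arm.get_image("side")[:,:,::-1].copy();cv2.imwrite("pics/j_side.png",im)
for c in("wrist","side"):
  for t in ["gauge_grip","gauge_collar","gauge_tip"]:
    print(c,t,[(np.round(d["xyz"],1).tolist(),round(d["confidence"],2)) for d in arm.place_of(t,c)[:2]])
```

```text
[ 558.95511343 -265.35699123  218.85093092] [[0.984, -0.179, -0.003], [-0.179, -0.984, 0.001], [-0.004, -0.001, -1.0]] [ 0.84275565 -0.13227559 -0.83691653] [ 0.00254788 -0.01249906  0.05638693] 18.225 18.972911085143394
wrist gauge_grip [([560.5, -267.7, 236.2], 0.81)]
wrist gauge_collar []
wrist gauge_tip []
side gauge_grip [([559.8, -263.2, 238.1], 0.8), ([789.4, 119.6, 1.1], 0.74)]
side gauge_collar [([498.0, -254.9, 239.1], 0.59)]
side gauge_tip [([417.0, -239.6, 235.9], 0.64), ([503.4, 414.5, 65.3], 0.37)]
```

View pics/j_wrist.png

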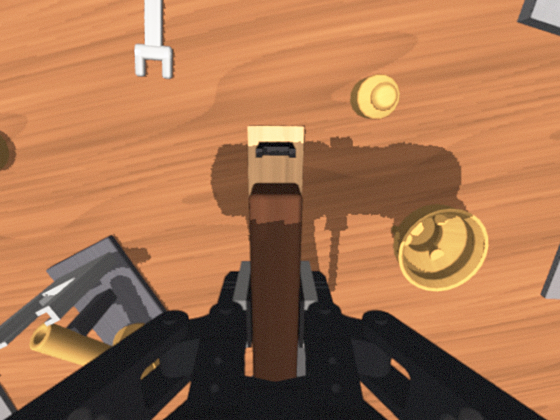

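View pics/j_side.png

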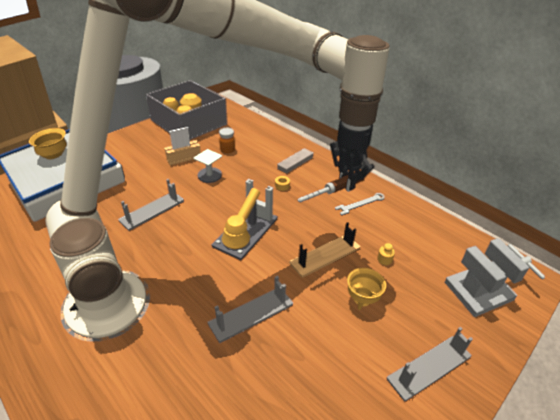

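Run:
```python
from h import *
im=arm.get_image("top")[:,:,::-1].copy();cv2.imwrite("pics/k_top.png",im)
cv2.imwrite("pics/k_tz.png",cv2.resize(im[205:275,225:295],None,fx=8,fy=8,interpolation=cv2.INTER_CUBIC))
im=cv2.imread("pics/j_side.png")
cv2.imwrite("pics/k_sz.png",cv2.resize(im[170:255,205:285],None,fx=7,fy=7,interpolation=cv2.INTER_CUBIC))
im=cv2.imread("pics/c_wrist.png")
cv2.imwrite("pics/k_wz.png",cv2.resize(im[170:240,260:350],None,fx=8,fy=8,interpolation=cv2.INTER_CUBIC))
for c in("top","side"):
    print([(np.round(d["xyz"],1).tolist(),round(d["confidence"],2)) for d in arm.place_of("guide",c)[:2]])
print(pose()[2]["clock"])
```

```text
[]
[([474.4, -22.8, 115.5], 0.51)]
18.775
```

View pics/k_tz.png

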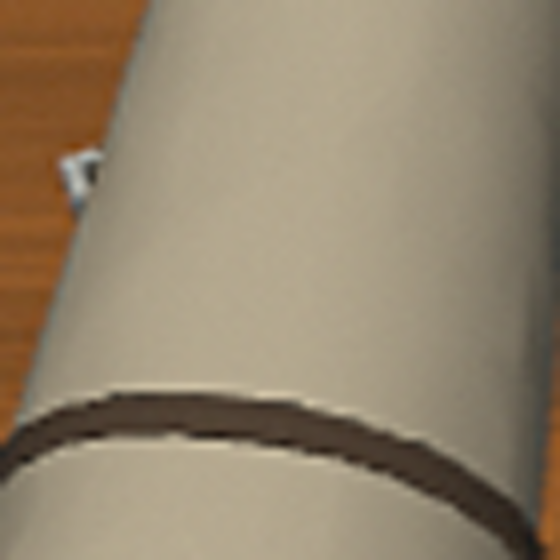

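View pics/k_sz.png

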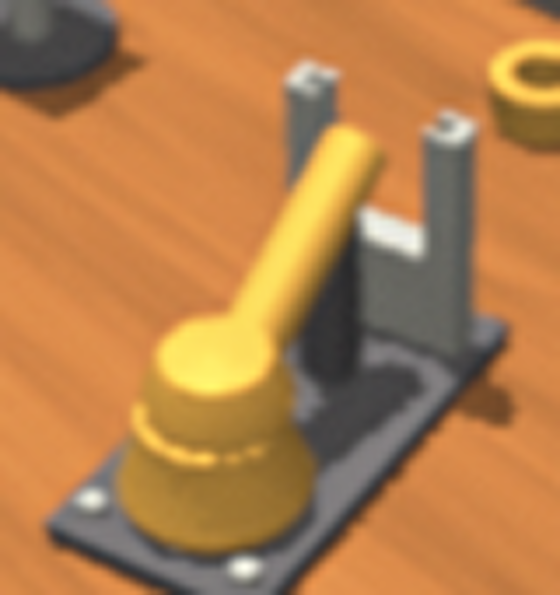

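View pics/k_wz.png

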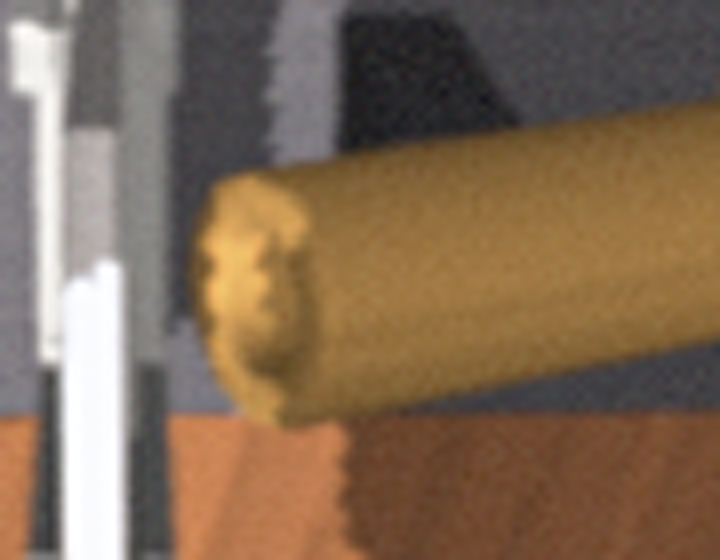

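Run:
```python
from h import *
from scipy.optimize import least_squares
cw=np.load("ci_c.npy",allow_pickle=True).item();ct=arm.camera_info("top");cs=arm.camera_info("side")
obs=[("top",ct,(250.8,229.7)),("side",cs,(256.6,190.4)),("wrist",cw,(290.5,207.2))]
def res(P): return np.concatenate([proj(c,P,ci)[0]-o for c,ci,o in obs])
for sel in([0,1,2],[0,1],[1,2],[0,2]):
    f=lambda P:np.concatenate([proj(*[obs[i][0]],P,obs[i][1])[0]-obs[i][2] for i in sel])
    s=least_squares(f,[478,-21,113]);print(sel,s.x.round(1),s.fun.round(1))
def F(o,yaw,P): return np.array(o)+R.from_euler("z",yaw,degrees=True).apply(P)
# post midpoint from side & top
print("side post mid",plane("side",[(259.3,184.6)],125),plane("side",[(249.6,181.1),(269,188.1)],125))
# overlay
for name,c,ci,x0,y0,w,h,k in(("a_top","top",ct,225,205,70,70,8),("j_side","side",cs,205,170,80,85,7),("c_wrist","wrist",cw,240,120,200,170,3.5)):
    im=cv2.imread(f"pics/{name}.png");z=cv2.resize(im[y0:y0+h,x0:x0+w],None,fx=k,fy=k,interpolation=cv2.INTER_CUBIC)
    m=np.array([478.5,-22.5,113.5]);e=R.from_euler("z",16,degrees=True)
    a=e.apply([np.cos(np.pi/6),0,.5]);y=e.apply([0,1,0]);n=np.cross(a,y)
    t=np.linspace(0,2*np.pi,60)
    for rr,s0,col in((14,0,(0,0,255)),(8,0,(255,0,0)),(14,-60,(0,255,0))):
        P=m+a*s0+rr*(np.outer(np.cos(t),y)+np.outer(np.sin(t),n))
        q=((proj(c,P,ci)+0.5-[x0,y0])*k-0.5).round().astype(int)
        cv2.polylines(z,[q.reshape(-1,1,2)],True,col,1)
    cv2.imwrite(f"pics/o_{c}.png",z)
```

```text
[0, 1, 2] [477.3 -23.4 115.9] [-0.1 -1.  -1.4 -0.2  0.1 -0.3]
[0, 1] [476.8 -25.3 116.3] [ 0.6 -0.8 -1.1  0.1]
[1, 2] [477.7 -23.6 116.9] [-1.3 -0.5 -0.1 -0.4]
[0, 2] [476.5 -21.8 110.7] [-0.6 -0.5  0.2 -0.1]
side post mid [[495.47855322 -20.45774095 125.        ]] [[486.05758232  10.83480929 125.        ]
 [504.69835333 -51.05454118 125.        ]]
```

View pics/o_top.png

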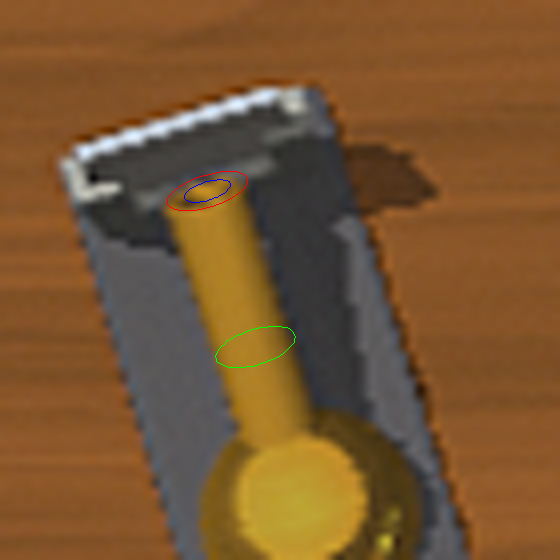

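View pics/o_side.png

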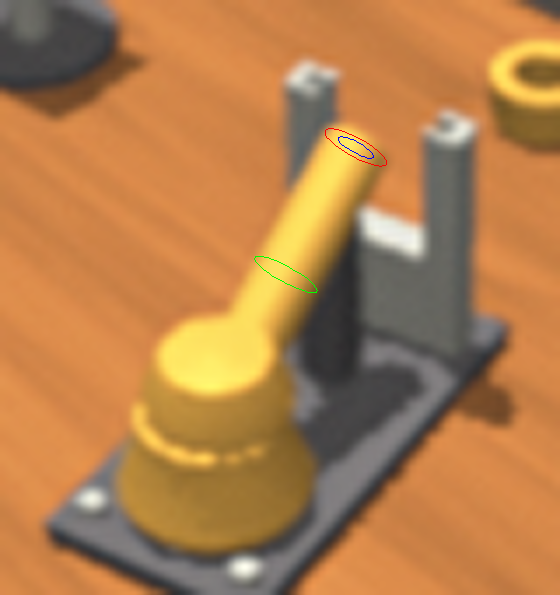

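View pics/o_wrist.png

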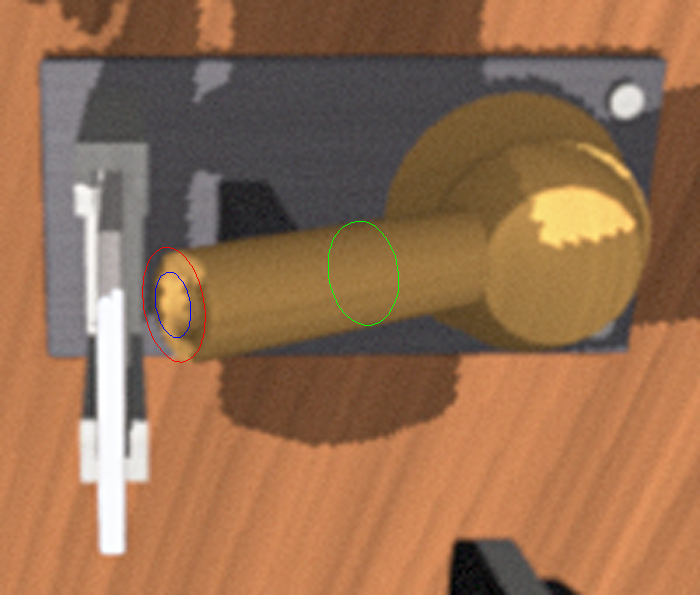

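```bash
cat >> h.py <<'E'
M=np.array([478,-23.3,115.3]);YAW=16.6
def ins(s,dm=(0,0,0),yaw=YAW,tilt=30):
    r=down(yaw,tilt);m=r.as_matrix()
    return M+np.array(dm)+m[:,0]*(60+s)+m[:,2]*18.7, r
E
python3 - <<'E'
from h import *
p,r=ins(115);print(p)
plan(p+[0,0,20],r,10)
E
```

```text
[632.19836261  22.66852839 186.60532495]
T [[2.0, -29.7, 1.4], [3.2, -29.5, 1.9], [4.5, -29.3, 2.5], [5.7, -29.1, 3.1], [6.8, -28.7, 3.8], [7.9, -28.3, 4.5], [8.9, -27.9, 5.3], [9.9, -27.4, 6.1], [10.8, -26.8, 7.0], [11.7, -26.2, 7.9]]
dr [0.7, 2.94, -2.63] n 10
```

Request:
send_rows(translation=[[2,-29.7,1.4],[3.2,-29.5,2],[4.5,-29.3,2.5],[5.7,-29.1,3],[6.8,-28.7,4]], dr=[[0.7,2.94,-2.63],[0.7,2.94,-2.63],[0.7,2.94,-2.63],[0.7,2.94,-2.63],[0.7,2.94,-2.63]], grip=[0,0,0,0,0])

```text
clock: 19.4
position: [596.2, -120.6, 213.8]
ee_rot: [0.991, 0.026, 0.131, -0.019]
contact_force: [0.1, 0.3, -0.6]
gripper_width: 19.0
```

Request:
send_rows(translation=[[8,-28.3,4.5],[9,-27.9,5.3],[10,-27.4,6],[11,-26.8,7],[11.7,-26.2,8]], dr=[[0.7,2.94,-2.63],[0.7,2.94,-2.63],[0.7,2.94,-2.63],[0.7,2.94,-2.63],[0.7,2.94,-2.63]], grip=[0,0,0,0,0])

```text
clock: 20.02
position: [632.7, 23.6, 206.7]
ee_rot: [0.956, 0.14, 0.257, -0.037]
contact_force: [0.1, -0.9, -2.0]
gripper_width: 19.1
```

Request:
send_rows(translation=[[0,0,0],[0,0,0],[0,0,0],[0,0,0],[0,0,0]], dr=[[0,0,0],[0,0,0],[0,0,0],[0,0,0],[0,0,0]], grip=[0,0,0,0,0])

```text
clock: 20.65
position: [632.8, 22.2, 206.5]
ee_rot: [0.956, 0.139, 0.256, -0.037]
contact_force: [0.1, 0.8, -0.8]
gripper_width: 19.2
```

Run:
```python
from h import *
p,r,s=pose();print(p,r.as_matrix().round(3).tolist(),s["joints"].round(2),s["contact_force"],s["clock"])
pt,rt=ins(115);plan(pt,rt,1)
cv2.imwrite("pics/l_side.png",arm.get_image("side")[:,:,::-1])
im=cv2.imread("pics/l_side.png");cv2.imwrite("pics/l_sz.png",cv2.resize(im[150:240,205:320],None,fx=6,fy=6,interpolation=cv2.INTER_CUBIC))
```

```text
[632.78752022  22.18930509 206.47838751] [[0.83, 0.285, 0.479], [0.247, -0.959, 0.142], [0.499, 0.001, -0.866]] [ 0.29  0.22 -0.41  0.   -0.42  1.57] [ 0.08684074  0.81550678 -0.8203927 ] 20.65
T [[-10.3, -0.6, 17.0]]
dr [0.05, 0.05, -0.02] n 1
```

View pics/l_sz.png

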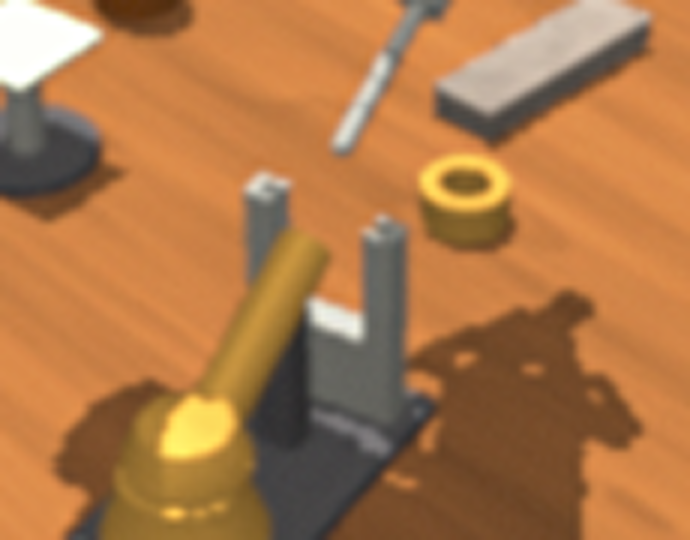

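View pics/l_side.png

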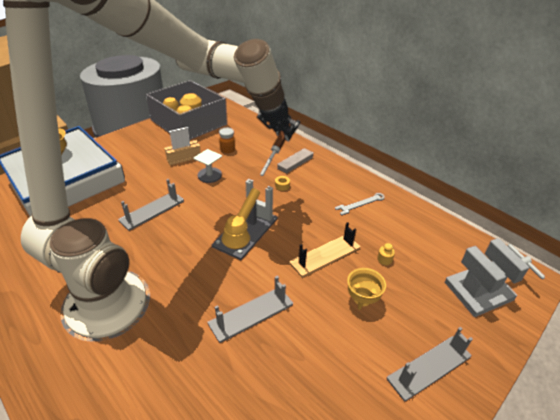

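Request:
send_rows(translation=[[-5,-0.3,8.5],[-5.3,-0.3,8.5],[0,0,0],[0,0,0],[0,0,0]], dr=[[0,0,0],[0,0,0],[0,0,0],[0,0,0],[0,0,0]], grip=[0,0,0,0,0])

```text
clock: 21.32
position: [632.4, 23.2, 186.9]
ee_rot: [0.956, 0.14, 0.256, -0.037]
contact_force: [0.5, 0.4, -1.8]
gripper_width: 19.4
```

Run:
```python
from h import *
p,r,s=pose();m=r.as_matrix();print(p,s["contact_force"],s["clock"])
pt,rt=ins(115);plan(pt,rt,1)
g=p-18.7*m[:,2];tip=g-145*m[:,0];col=g-60*m[:,0]
for c in("side","wrist","top"):
    im=arm.get_image(c)[:,:,::-1].copy();cv2.imwrite(f"pics/m_{c}.png",im)
    print(c,proj(c,[tip,col,M],arm.camera_info(c)).round(1).tolist())
im=cv2.imread("pics/m_side.png");cv2.imwrite("pics/m_sz.png",cv2.resize(im[160:230,220:310],None,fx=8,fy=8,interpolation=cv2.INTER_CUBIC))
```

```text
[632.40445691  23.19006232 186.90674884] [ 0.53135507  0.44514661 -1.79193621] 21.325
T [[-0.5, 0.4, 0.1]]
dr [0.03, 0.01, 0.03] n 1
side [[260.1, 181.2], [273.4, 156.6], [255.4, 190.3]]
wrist [[274.0, 499.8], [274.0, 396.2], [274.6, 528.3]]
top [[247.3, 218.3], [237.9, 188.7], [250.7, 228.5]]
```

View pics/m_sz.png

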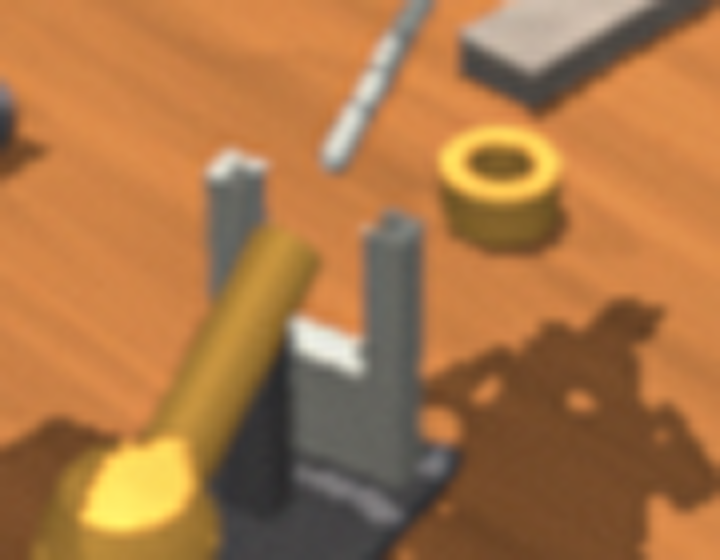

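View pics/m_wrist.png

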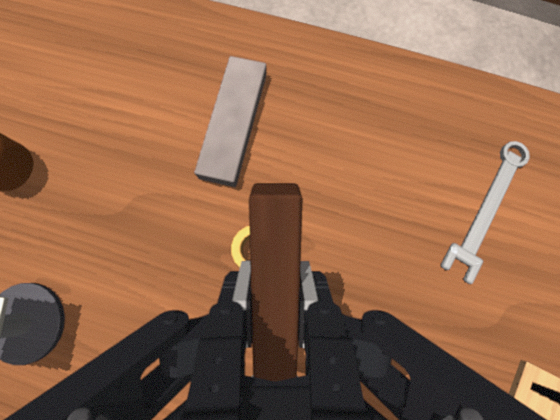

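View pics/m_top.png

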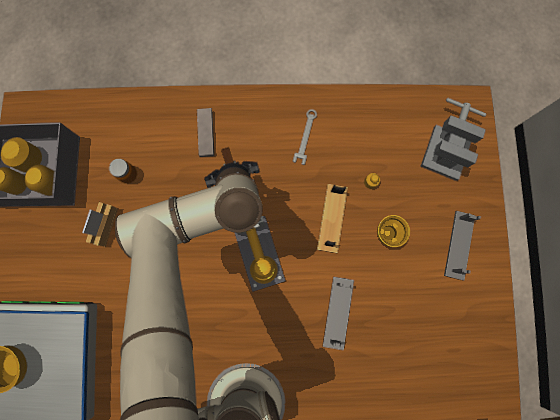

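Request:
send_rows(translation=[[-6,0.2,0],[-8,0,0],[-8,0,0],[-8,0,0],[-5,0,0]], dr=[[0,0,0],[0,0,0],[0,0,0],[0,0,0],[0,0,0]], grip=[0,0,0,0,0])

```text
clock: 22.1
position: [602.5, 14.0, 168.7]
ee_rot: [0.956, 0.139, 0.256, -0.037]
contact_force: [0.4, 0.8, -1.4]
gripper_width: 19.3
```

Run:
```python
from h import *
p,r,s=pose();m=r.as_matrix();print(p,s["contact_force"],s["wrist_torque"],s["clock"])
pt,rt=ins(80);plan(pt,rt,1)
im=arm.get_image("side")[:,:,::-1].copy();cv2.imwrite("pics/n_side.png",im)
cv2.imwrite("pics/n_sz.png",cv2.resize(im[160:230,220:310],None,fx=8,fy=8,interpolation=cv2.INTER_CUBIC))
```

```text
[602.47328497  14.0398072  168.68140759] [ 0.41345755  0.75455636 -1.37277301] [-0.36778736  1.10470851  0.00177146] 22.1
T [[0.8, 0.2, -0.0]]
dr [0.03, 0.07, 0.01] n 1
```

View pics/n_sz.png

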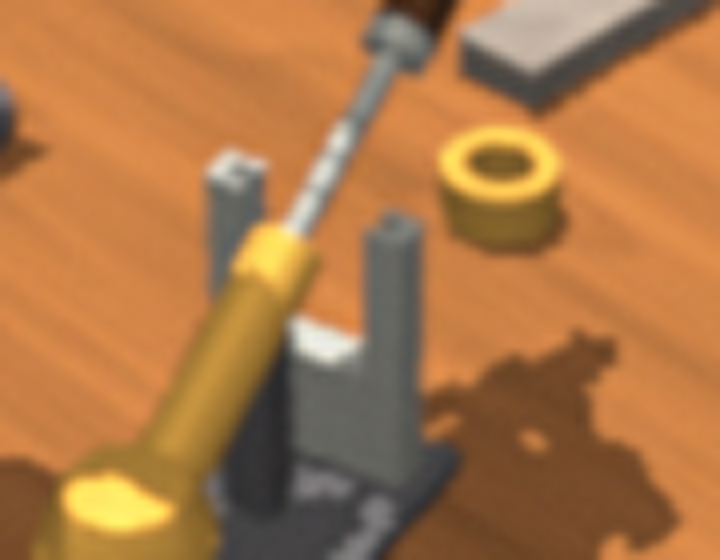

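Request:
send_rows(translation=[[-3,0,0],[-4,0,0],[-4,0,0],[-4,0,0],[0,0,0]], dr=[[0,0,0],[0,0,0],[0,0,0],[0,0,0],[0,0,0]], grip=[0,0,0,0,0])

```text
clock: 22.78
position: [590.3, 10.4, 161.3]
ee_rot: [0.956, 0.139, 0.255, -0.037]
contact_force: [0.2, 0.2, -1.8]
gripper_width: 19.3
```

Request:
send_rows(translation=[[-5,0,0],[-5,0,0],[-5,0,0],[-5,0,0],[0,0,0]], dr=[[0,0,0],[0,0,0],[0,0,0],[0,0,0],[0,0,0]], grip=[0,0,0,0,0])

```text
clock: 23.4
position: [573.6, 5.4, 151.2]
ee_rot: [0.956, 0.139, 0.255, -0.037]
contact_force: [0.1, 0.0, -1.6]
gripper_width: 19.1
```

Run:
```python
from h import *
p,r,s=pose();m=r.as_matrix();print(p,s["contact_force"],s["wrist_torque"],s["clock"])
pt,rt=ins(45);plan(pt,rt,1)
im=arm.get_image("side")[:,:,::-1].copy();cv2.imwrite("pics/p_side.png",im)
cv2.imwrite("pics/p_sz.png",cv2.resize(im[160:230,220:310],None,fx=8,fy=8,interpolation=cv2.INTER_CUBIC))
```

```text
[573.55595629   5.38128986 151.23804852] [ 0.12282315  0.02389658 -1.62933469] [-0.33141693  1.12189959  0.06281394] 23.4
T [[0.6, 0.2, -0.1]]
dr [0.03, 0.09, 0.01] n 1
```

View pics/p_sz.png

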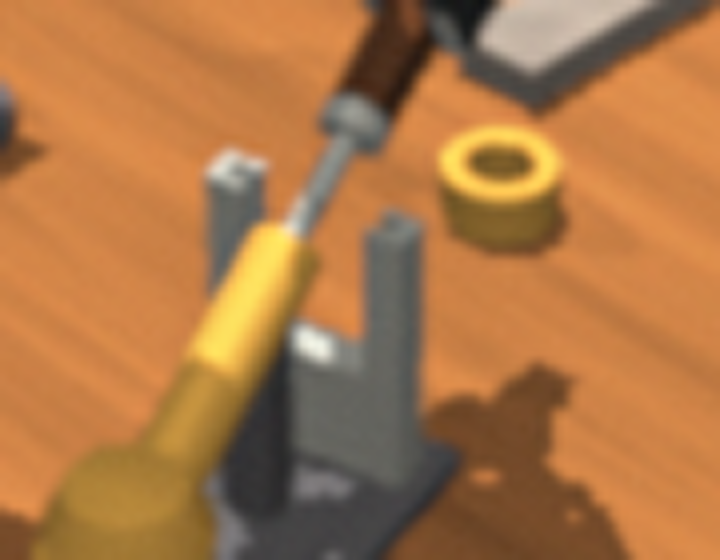

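Request:
send_rows(translation=[[-6,0,0],[-8,0,0],[-8,0,0],[-8,0,0],[-4,0,0]], dr=[[0,0,0],[0,0,0],[0,0,0],[0,0,0],[0,0,0]], grip=[0,0,0,0,0])

```text
clock: 24.08
position: [545.1, -3.1, 134.1]
ee_rot: [0.956, 0.139, 0.255, -0.037]
contact_force: [0.1, -0.0, -1.5]
gripper_width: 19.2
```

Request:
send_rows(translation=[[-2,0,0],[-2,0,0],[-2,0,0],[0,0,0],[0,0,0]], dr=[[0,0,0],[0,0,0],[0,0,0],[0,0,0],[0,0,0]], grip=[0,0,0,0,0])

```text
clock: 24.7
position: [541.1, -4.5, 131.9]
ee_rot: [0.956, 0.14, 0.256, -0.037]
contact_force: [-0.4, -0.2, -2.1]
gripper_width: 19.3
```

Run:
```python
from h import *
p,r,s=pose();m=r.as_matrix();print(p,s["contact_force"],s["wrist_torque"],s["clock"])
pt,rt=ins(0);plan(pt,rt,1)
im=arm.get_image("side")[:,:,::-1].copy()
cv2.imwrite("pics/q_sz.png",cv2.resize(im[160:230,220:310],None,fx=8,fy=8,interpolation=cv2.INTER_CUBIC))
```

```text
[541.12743204  -4.52242477 131.89884645] [-0.44936472 -0.21435614 -2.14909899] [-0.38130202  1.07943065 -0.0089441 ] 24.7
T [[-5.3, -0.0, 0.1]]
dr [-0.0, 0.05, 0.02] n 1
```

View pics/q_sz.png

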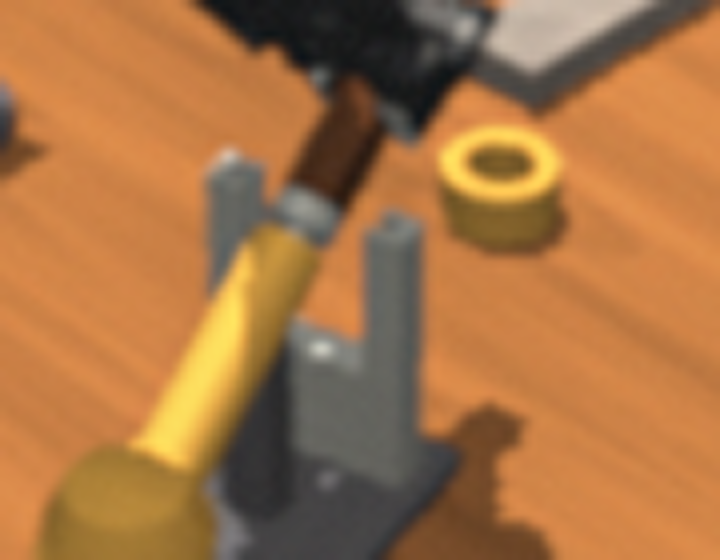

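Request:
send_rows(translation=[[-1.5,0,0],[-1.5,0,0],[-1,0,0],[0,0,0],[0,0,0]], dr=[[0,0,0],[0,0,0],[0,0,0],[0,0,0],[0,0,0]], grip=[0,0,0,0,0])

```text
clock: 25.38
position: [537.9, -5.9, 130.3]
ee_rot: [0.956, 0.14, 0.255, -0.038]
contact_force: [-0.5, 0.1, -1.9]
gripper_width: 19.0
```

Request:
send_rows(translation=[[-1.5,0,0],[-1,0,0],[0,0,0],[0,0,0],[0,0,0]], dr=[[0,0,0],[0,0,0],[0,0,0],[0,0,0],[0,0,0]], grip=[0,0,0,0,0])

```text
clock: 26.0
position: [536.5, -6.6, 129.7]
ee_rot: [0.956, 0.14, 0.256, -0.038]
contact_force: [2.0, 1.0, -0.8]
gripper_width: 19.2
```

Request:
send_rows(translation=[[-1,0,0],[-1,0,0],[0,0,0],[0,0,0],[0,0,0]], dr=[[0,0,0],[0,0,0],[0,0,0],[0,0,0],[0,0,0]], grip=[0,0,0,0,0])

```text
clock: 26.62
position: [536.4, -6.6, 130.0]
ee_rot: [0.955, 0.14, 0.257, -0.039]
contact_force: [4.6, 3.3, -0.3]
gripper_width: 19.0
```

Run:
```python
from h import *
p,r,s=pose();m=r.as_matrix();print(p,s["contact_force"],s["wrist_torque"],s["clock"])
pt,rt=ins(0);plan(pt,rt,1)
im=arm.get_image("side")[:,:,::-1].copy()
cv2.imwrite("pics/r_sz.png",cv2.resize(im[160:230,220:310],None,fx=8,fy=8,interpolation=cv2.INTER_CUBIC))
```

```text
[536.39647756  -6.63143022 129.97071803] [ 4.63704007  3.27461574 -0.33554545] [ 0.63590909 -0.37549793  0.19553639] 26.625
T [[0.1, -0.7, 1.0]]
dr [-0.17, -0.1, 0.08] n 1
```

View pics/r_sz.png

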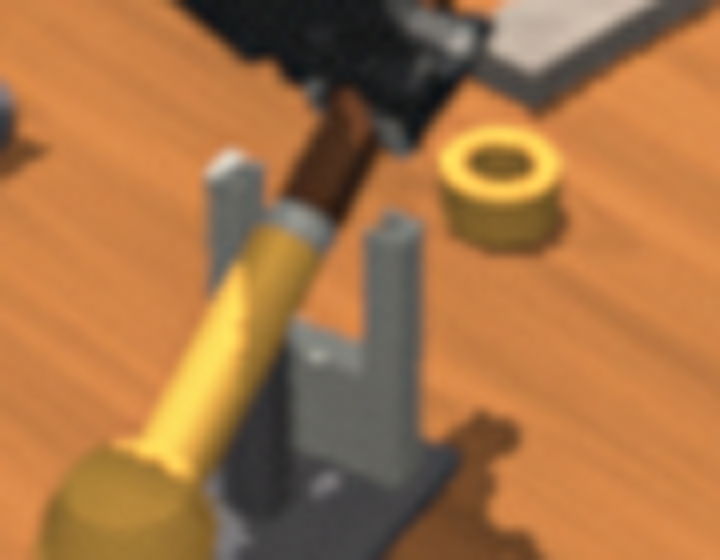

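Request:
send_rows(translation=[[-1,0,0],[-1,0,0],[0,0,0],[0,0,0],[0,0,0]], dr=[[0,0,0],[0,0,0],[0,0,0],[0,0,0],[0,0,0]], grip=[0,0,0,0,0])

```text
clock: 27.3
position: [536.3, -6.7, 130.2]
ee_rot: [0.955, 0.141, 0.258, -0.039]
contact_force: [7.9, 5.8, -0.8]
gripper_width: 18.8
```

Run:
```python
from h import *
p,r,s=pose();m=r.as_matrix();print(p,s["contact_force"],s["wrist_torque"],s["clock"],s["gripper_width"])
plan(*ins(0),1)
```

```text
[536.26796464  -6.68788829 130.22920608] [ 7.92860694  5.81483017 -0.81380391] [ 1.07332974 -1.11029759  0.2417956 ] 27.3 18.794516028717577
T [[0.1, -0.7, 1.3]]
dr [-0.21, -0.23, 0.13] n 1
```

Request:
send_rows(translation=[[4,0,0],[8,0,0],[15,0,0],[18,0,0],[18,0,0]], dr=[[0,0,0],[0,0,0],[0,0,0],[0,0,0],[0,0,0]], grip=[0,0,0,0,0])

```text
clock: 27.92
position: [585.6, 7.4, 159.2]
ee_rot: [0.956, 0.14, 0.254, -0.039]
contact_force: [0.8, -0.1, -1.9]
gripper_width: 19.2
```

Request:
send_rows(translation=[[18,0,0],[18,0,0],[18,0,0],[10,0,0],[0,0,0]], dr=[[0,0,0],[0,0,0],[0,0,0],[0,0,0],[0,0,0]], grip=[0,0,0,0,0])

```text
clock: 28.55
position: [638.6, 23.3, 190.8]
ee_rot: [0.956, 0.14, 0.255, -0.039]
contact_force: [-0.3, 0.1, -1.5]
gripper_width: 19.1
```

Run:
```python
from h import *
p,r,s=pose();m=r.as_matrix();print(p,s["contact_force"],s["wrist_torque"],s["clock"],s["gripper_width"])
im=arm.get_image("side")[:,:,::-1].copy();cv2.imwrite("pics/s_side.png",im)
im=arm.get_image("wrist")[:,:,::-1].copy();cv2.imwrite("pics/s_wrist.png",im)
plan(*ins(115),1)
# final: tip over tile, gauge yaw 0, tip 28 mm above
for yaw in(-5,):
    f=down(yaw);T=np.array([509.5,262,80+70.])
    g=T+f.as_matrix()[:,0]*145;plan(g+[0,0,-18.7],f,10);print(g)
```

```text
[638.64580954  23.31295869 190.80722981] [-0.3366866   0.0701389  -1.48149426] [-0.34647375  1.19292372  0.01124993] 28.55 19.131584351478974
T [[-6.1, -1.2, 0.4]]
dr [-0.2, 0.26, -0.02] n 1
T [[4.1, -21.2, 9.2], [3.7, -21.4, 8.7], [3.4, -21.6, 8.3], [3.0, -21.8, 8.0], [2.6, -22.0, 7.6], [2.2, -22.2, 7.3], [1.7, -22.3, 6.9], [1.2, -22.5, 6.6], [0.7, -22.6, 6.3], [0.2, -22.6, 6.1]]
dr [-0.58, -2.94, 2.11] n 10
[653.94823122 249.3624173  150.        ]
```

View pics/s_side.png

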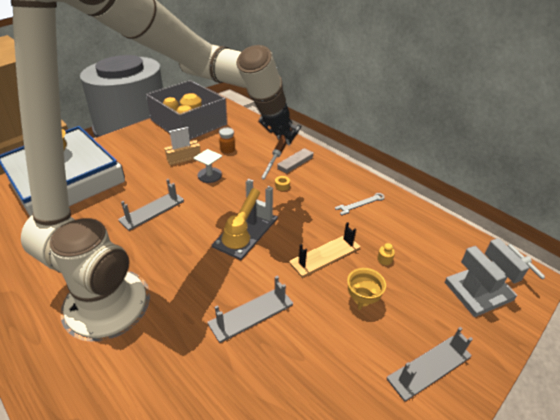

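View pics/s_wrist.png

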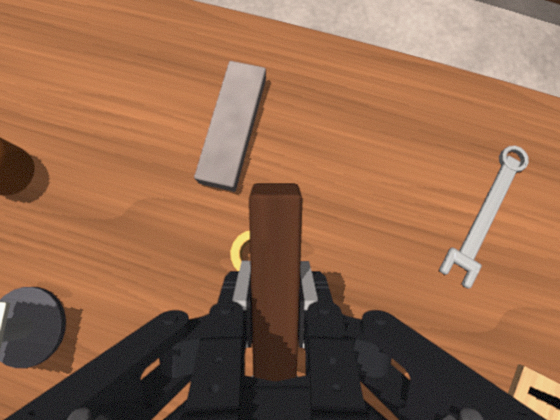

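Request:
send_rows(translation=[[9,0,-15],[9,0,-15],[0,0,0],[0,0,0],[0,0,0]], dr=[[0,0,0],[0,0,0],[0,0,0],[0,0,0],[0,0,0]], grip=[0,0,0,0,0])

```text
clock: 29.28
position: [638.2, 23.2, 224.4]
ee_rot: [0.956, 0.14, 0.254, -0.039]
contact_force: [0.3, -0.2, -1.7]
gripper_width: 18.9
```

Run:
```python
from h import *
print(pose()[0])
f=down(-5);T=np.array([509.5,262,80+70.])
g=T+f.as_matrix()[:,0]*145;plan(g+[0,0,-18.7],f,10)
```

```text
[638.23248058  23.19210119 224.43343252]
T [[2.3, -21.2, 12.1], [2.1, -21.4, 11.8], [1.9, -21.6, 11.5], [1.7, -21.8, 11.1], [1.5, -21.9, 10.8], [1.2, -22.1, 10.6], [0.9, -22.2, 10.3], [0.6, -22.4, 10.0], [0.3, -22.5, 9.8], [-0.1, -22.6, 9.5]]
dr [-0.58, -2.93, 2.12] n 10
```

Request:
send_rows(translation=[[2.3,-21.2,12],[2,-21.4,12],[2,-21.6,11.5],[1.7,-21.8,11],[1.5,-22,11]], dr=[[-0.58,-2.93,2.12],[-0.58,-2.93,2.12],[-0.58,-2.93,2.12],[-0.58,-2.93,2.12],[-0.58,-2.93,2.12]], grip=[0,0,0,0,0])

```text
clock: 29.9
position: [646.6, 137.3, 178.0]
ee_rot: [0.99, 0.048, 0.128, -0.019]
contact_force: [0.2, -0.3, -1.1]
gripper_width: 19.2
```

Request:
send_rows(translation=[[1.2,-22,10.5],[1,-22.2,10],[0.6,-22.4,10],[0.3,-22.5,10],[0,-22.6,9.5]], dr=[[-0.58,-2.93,2.12],[-0.58,-2.93,2.12],[-0.58,-2.93,2.12],[-0.58,-2.93,2.12],[-0.58,-2.93,2.12]], grip=[0,0,0,0,0])

```text
clock: 30.52
position: [654.9, 250.6, 131.4]
ee_rot: [0.999, -0.044, 0.0, 0.0]
contact_force: [-0.1, 0.5, -1.7]
gripper_width: 18.9
```

Request:
send_rows(translation=[[0,0,0],[0,0,0],[0,0,0],[0,0,0],[0,0,0]], dr=[[0,0,0],[0,0,0],[0,0,0],[0,0,0],[0,0,0]], grip=[0,0,0,0,0])

```text
clock: 31.15
position: [655.0, 249.4, 133.3]
ee_rot: [0.999, -0.044, 0.002, -0.001]
contact_force: [0.1, -1.2, -1.2]
gripper_width: 19.4
```

Run:
```python
from h import *
p,r,s=pose();m=r.as_matrix();print(p,m.round(3).tolist(),s["clock"])
g=p-18.7*m[:,2];tip=g-145*m[:,0];print("tip",tip)
for c in("side","top"):
    im=arm.get_image(c)[:,:,::-1].copy();cv2.imwrite(f"pics/t_{c}.png",im)
    print(proj(c,[tip,[509.5,262,80]]).round(1).tolist())
    for t in ["gauge_grip","gauge_collar","gauge_tip","tile","shutter_center"]:
        print(c,t,[(np.round(d["xyz"],1).tolist(),round(d["confidence"],2)) for d in arm.place_of(t,c)[:2]])
im=cv2.imread("pics/t_side.png");cv2.imwrite("pics/t_sz.png",cv2.resize(im[110:200,150:260],None,fx=6,fy=6,interpolation=cv2.INTER_CUBIC))
im=cv2.imread("pics/t_top.png");cv2.imwrite("pics/t_tz.png",cv2.resize(im[150:260,80:200],None,fx=6,fy=5.4,interpolation=cv2.INTER_CUBIC))
```

```text
[655.01658635 249.37889543 133.31363481] [[0.996, -0.088, 0.003], [-0.088, -0.996, 0.001], [0.003, -0.001, -1.0]] 31.15
tip [510.5188954  262.11765154 151.55730231]
[[204.7, 137.6], [206.4, 156.5]]
side gauge_grip [([656.2, 251.0, 148.7], 0.71)]
side gauge_collar [([595.4, 254.1, 150.1], 0.55)]
side gauge_tip [([508.9, 261.5, 148.9], 0.75)]
side tile [([508.8, 264.4, 76.6], 0.66), ([504.4, 419.3, 66.4], 0.39)]
side shutter_center [([506.4, 420.0, 65.6], 0.9), ([510.9, 261.4, 0.1], 0.67)]
[[140.3, 215.6], [148.9, 219.9]]
top gauge_grip [([659.6, 250.9, 150.9], 0.7)]
top gauge_collar [([590.4, 249.9, 156.0], 0.55)]
top gauge_tip [([509.0, 259.1, 151.3], 0.64)]
top tile [([510.8, 262.9, 82.6], 0.78), ([657.0, 250.9, 149.4], 0.62)]
top shutter_center [([505.5, 421.1, 64.0], 0.63)]
```

View pics/t_sz.png

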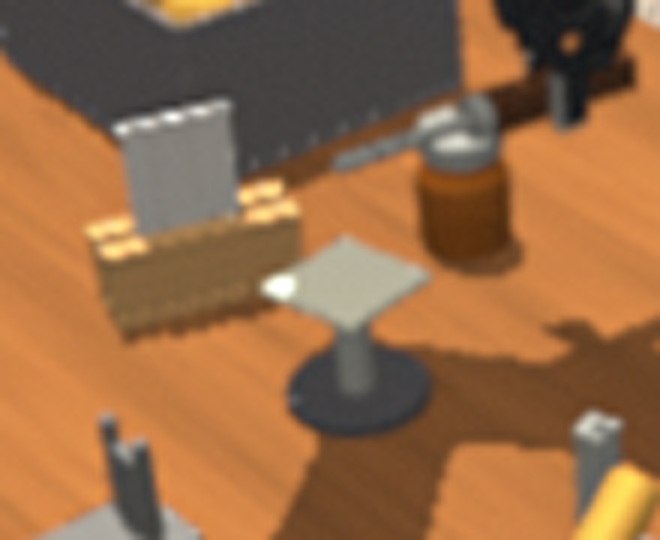

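View pics/t_tz.png

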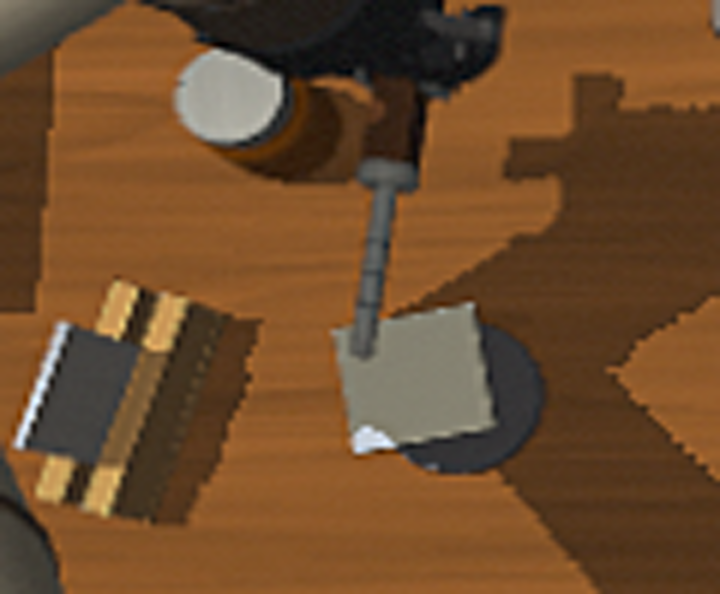

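Request:
send_rows(translation=[[0,0,10],[0,0,12],[0,0,12],[0,0,8],[0,0,2]], dr=[[0,0,0],[0,0,0],[0,0,0],[0,0,0],[0,0,0]], grip=[0,0,0,0,0])

```text
clock: 32.38
position: [654.8, 249.5, 87.7]
ee_rot: [0.999, -0.044, 0.001, 0.0]
contact_force: [-0.4, 0.6, -1.1]
gripper_width: 19.3
```

Request:
send_rows(translation=[[0,0,0],[0,0,0],[0,0,0],[0,0,0],[0,0,0]], dr=[[0,0,0],[0,0,0],[0,0,0],[0,0,0],[0,0,0]], grip=[0,0,0,0,0])

```text
clock: 33.0
position: [655.2, 249.7, 88.9]
ee_rot: [0.999, -0.044, 0.001, -0.0]
contact_force: [0.4, 0.3, -1.1]
gripper_width: 19.2
```

Run:
```python
from h import *
p,r,s=pose();m=r.as_matrix();print(p,m.round(3).tolist(),s["clock"],s["contact_force"])
g=p-18.7*m[:,2];tip=g-145*m[:,0];print("tip",tip)
for c in("side","top"):
    im=arm.get_image(c)[:,:,::-1].copy();cv2.imwrite(f"pics/u_{c}.png",im)
    for t in ["gauge_grip","gauge_tip","shutter_center"]:
        print(c,t,[(np.round(d["xyz"],1).tolist(),round(d["confidence"],2)) for d in arm.place_of(t,c)[:1]])
im1=cv2.resize(cv2.imread("pics/u_side.png")[110:200,150:260],None,fx=4,fy=4,interpolation=cv2.INTER_CUBIC)
im2=cv2.resize(cv2.imread("pics/u_top.png")[160:250,80:170],None,fx=4,fy=4,interpolation=cv2.INTER_CUBIC)
cv2.imwrite("pics/u_z.png",np.hstack([im1[:360,:430],im2[:360]]))
```

```text
[655.16832506 249.73332601  88.93614902] [[0.996, -0.088, 0.003], [-0.088, -0.996, 0.001], [0.003, -0.001, -1.0]] 33.0 [ 0.42446403  0.26286191 -1.07107147]
tip [510.67409234 262.4280837  107.23778391]
side gauge_grip [([653.3, 249.5, 107.1], 0.59)]
side gauge_tip [([508.3, 261.4, 105.8], 0.51)]
side shutter_center [([505.1, 418.7, 62.4], 0.74)]
top gauge_grip [([658.9, 250.4, 107.4], 0.59)]
top gauge_tip [([510.0, 258.6, 108.4], 0.75)]
top shutter_center [([502.9, 420.4, 67.6], 0.89)]
```

View pics/u_z.png

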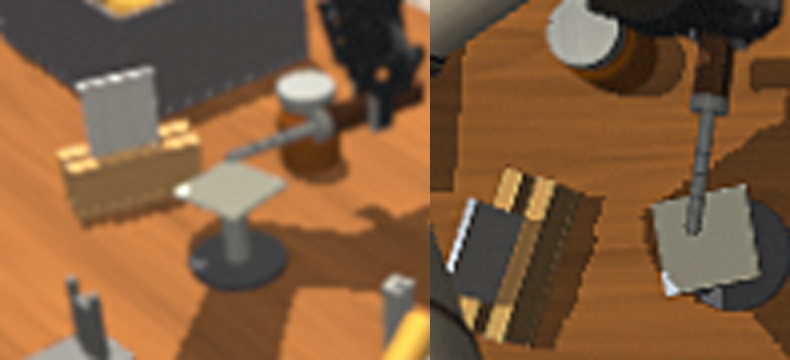

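The gauge is level with its tip about 27 mm over the middle of the tile, and the shutter is standing in the rack. Handing in.

Run:
```python
from bench import arm
print(arm.job_done(), arm.read_state()["clock"])
```

```text
the job is handed in; nothing more can be done
the job is handed in; nothing more can be done
```

I carried out every step and handed the job in at about 33 s of the 64 s allowed. No verdict was reported, so what follows is from my own checks.

**What I did**
- I lifted the shutter out of its grooves, stood it in the rack slot and let go.
- I took the gauge from its cradle and slid the rod into the guide tube until it stopped. I held it there for about 1 s, then drew it out.
- I finished holding the gauge level over the tile, gripping and not moving.

**What the last checks showed**
- **Shutter:** the pictures show it standing in the slot, close to upright. The networks put its middle 62–68 mm above the bench, against 65.5 mm expected.
- **Collar stop:** at the end the tool was commanded about 4 mm further and did not move along the tube, with about 8 N of resistance. The side view showed the collar at the mouth.
- **Tip over tile:** from the arm pose the tip is at (511, 262, 107) mm. That is within 2 mm of the tile's middle, which I measured at (509.5, 262), and about 27 mm above it.
- **Level:** the rod is within about 0.2° of level by the arm pose.

**Disagreements and gaps**
- The networks and the cameras differed from each other by 2–4 mm in places. The side camera was biased by about 3 mm, which I allowed for using features of known position.
- For the guide mouth I used the fixture's axis and my own measurements in three camera views, rather than the network values.
- I did not measure how far the other things had moved. I saw no unexpected contact forces, and nothing looked moved in the later pictures.

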